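# Re-clamp the swab box lid fully shut

## Task

The sliding lid of the swab box on the bottom tier was clamped down before it had been pushed shut. Swing the toggle clamp's handle well back towards the front to free the lid, slide the lid gently all the way home against its end stop, then swing the handle over centre again so that the clamp snaps shut and holds the lid down. Leave the tin, the tumbler and the hairbrush where they are.

Things in the scene. Friction and masses are not known exactly. Their poses are not given: they have to be found in the camera images.
- handle (a joint): angle of the clamp handle, rad. 0 = shut: past centre on its stop, handle upright but leaning 10 degrees to the box's +x. Grows as the handle swings to the front (-x) and down; 1.38 = open stop, 21 degrees above level. Dead centre 0.12; the foot meets the lid at 0.4. Needs up to 9 N at the knob, springs shut below 0.12, stays where left above 0.4
- handle_grip (a point): where to take the clamp handle: centre of the black ball knob (25 mm diameter) on its end, 72 mm from the pivot; below it the handle is a steel rod of 10 mm diameter. Moves with the handle
- handle_pivot (a point): the handle's fixed hinge, a pin along the box's y axis; the knob's centre goes round it on a 72 mm radius in the box's x-z plane. It is 102 mm in front of the box's middle and 94 mm above its underside
- swabbox: clear acrylic swab box, fixed on the bottom tier: 110 (x) x 130 (y) x 48 mm high; origin at the centre of its underside, z up, -x its front (robot's side, where the steel toggle clamp is bolted on its middle), y along which the lid slides. Two rails with inward lips, 12 mm high, run along y on its front and back edges
- lid_center (a point): centre of the loose frosted acrylic lid, a 99 (x) x 130 (y) x 6 mm plate, about 0.1 kg, on top of the box between the rails (1.5 mm play). It starts 14 to 34 mm out of its home towards the box's +y and slides home towards -y; free, it needs only 1 to 2 N
- lid_end (a point): centre of the lid's outer (+y) end face, to push on: the plate's end and, flush over it, a 80 mm wide (x), 10 mm thick (y) rib which together make a face 20 mm high (10 mm above and below this point). Nothing stands within 100 mm beyond it
- lid_home (a point): fixed point where lid_center lies when the lid is fully home (its -y end touching the stop)
- stop: the fixed 14 mm high end stop of the lid on the box's -y end; it has the box's origin and axes, its face that the lid meets is at y = -65 mm
- foot: round rubber foot of the clamp, 18 mm diameter, sprung (about 17 N when shut), under the end of the clamp arm; origin at the centre of its pressing face. Shut, it presses the lid 4 mm in front of the box's middle; open, it hangs in the air
- shelf_edge (a point): middle of the lower front edge of the middle tier, a level shelf over the whole box: underside 315 mm above the ledge, from this edge 177 mm back and 197 mm to each side, legs at the sides only. Fixed, turned as the box within 2 degrees. Shut, the clamp's knob is 12 mm behind this edge and 134 mm below, so a gripper must come tilted, from the front and above
- tin_center (a point): centre of the round aluminium pill tin, 75 mm diameter, 26 mm high, on the bottom tier beside the stop end of the box. Bystander
- tumbler_center (a point): centre of the glass tumbler, 68 mm diameter, 95 mm high, upright, on the bottom tier beside the stop end of the box. Bystander
- hairbrush_center (a point): middle of the pink hairbrush, 220 mm long, lying on the middle tier. Bystander
There are look-alikes about, which are no part of the job. Of the things that look like the part that bears lid_center, the middle-sized one is meant.

How it is judged:
By the outcome, as a careful person would: the job done as asked, in the order asked, and still so for the second after the job is handed in, with the robot touching nothing.
It also fails if it takes over 62 s, if anything falls off the work surface, if the arm or the gripper's body presses on something with over 40 N, if the wrist force passes 120 N, or if a joint passes its speed limit or range.

## Robot

A 7-joint arm with a two-finger parallel gripper is mounted at the origin on the work surface. World frame = base frame: x ahead of the robot, y to its left, z up, the work surface at z = 0. Lengths are in m, angles in rad, forces in N, time in s.
With the tool pointing down it reaches from about 0.425 to 0.925 m from the base axis. Payload 6.8 kg.
Tool frame: the origin (TCP) lies on the front face of the gripper's body, between the roots of the fingers; the fingertips stand 73 mm ahead of it and the grasp point (between the pads) lies 54 mm ahead of it (tcp_to_tips is the distance from the TCP to the fingertips, in m); z points along the fingers, x is the direction in which the jaws open and shut, and the axes are right-handed (so a half turn about z gives the same grasp; the last joint's range is limited). The gripper opens to 85 mm and grips with 20 to 120 N. Pads are 22 mm wide; open, the fingers measure 114 mm over their backs; the gripper's body (76 mm by 85 mm) begins 54 mm behind the grasp point. The pads swing forward as they close: fully open they stand 13 mm farther back than shut.
Start: joints at [-1.363, 0.477, 0.022, 1.555, -0.011, 1.109, -0.083], TCP at [0.21, 0.642, 0.304] pointing down, gripper open.
Joint ranges: [-2.96, 2.96], [-0.34, 2.1], [-1.41, 1.46], [0.24, 2.44], [-1.37, 4.51], [0.17, 1.92], [-2.96, 2.96]. Speed limits (rad/s): [2.39, 2.39, 3.14, 3.14, 3.14, 3.14, 3.14].

## Interface

Orientations are given as a unit quaternion [w, x, y, z].
In Python, from station import get_obs, read_camera, hand_in, look_for, silhouettes, tcp_to_tips gives the robot as it stands. The module is installed in compiled form; this text tells all that it offers.
- The arm moves only by the tool apply_moves, never from a script. Its argument "moves" is a list of rows, each a list of 3 entries, a list of its own where there are three numbers: the shift along the tool's x, y, z in units of 25 mm (1.0 is 25 mm), then the turn, a rotation vector about the tool's x, y, z in units of 10 degrees (1.0 is 10 degrees), then the gripper's target within -1 to 1 (fully open at 1, half-way at 0, shut at -1). In form: [[[dx, dy, dz], [rx, ry, rz], jaw], ...]. A call has 1 to 20 rows; each row is the pose to reach, as a shift and turn from the pose commanded when the call began, along the tool's axes at that moment; what a row does not reach only later rows make up. A row lasts 1/8 s, in which the tool goes at most 62.5 mm and 10.7 degrees, less where a joint would pass 70% of its speed; a pose out of reach is approached as far as the arm can. A call with a gripper value outside its range is refused whole. The fingers move at their own pace and stop on an object; "force" is the grip in N (left out, the last holds). Time passes only in rows, so rows that repeat a pose let the fingers close. It gives the time, the measured TCP pose, the force and the opening at its end, in the units of the state.
- get_obs(): the state, without advancing time (a new reading comes with each control period).
- read_camera(name): name is "side" or "top"; returns a dict with "color" (420x560x3 uint8, red, green, blue), "mtx" (3x3 intrinsics, pixels), "k1" (the pictures are not rectified: a ray, as slopes to the right and down, at radius r is drawn at 1 + k1 r^2 times it, then the intrinsics apply), "eye" and "rotation" of the camera in the world. Camera axes: x right, y up, looking along -z (the intrinsics and any distortion apply to the point x, -y, -z); pixel columns grow to the right and rows downward; lengths in m; the calibration is good to about 2 mm. A picture is of the moment at which its call begins. There is no depth.
- hand_in(): hands the job in, once; it reports no verdict.
Trained networks look in the newest picture that a camera, given by its name, has taken for a name from the list of things; names that differ only in an ending like _2 or _b are one class to them, and where a whole thing is asked for, a point or a joint stands for the part that bears it (a point fixed in the world has none). Each returns a list of dicts, best first, with "conf" (0 to 1); they miss things now and then, are a little off and sometimes report something else, mostly with a low value. They report only what shows in the picture. A call takes as long as a camera call. They do not tell look-alikes from the thing itself.
- look_for(camera, query): "pixel" ([row, column] in pixels, amid what is visible of it).
- silhouettes(camera, query): "mask" (420x560 bool, what is visible of it) and "pixel" ([row, column] in pixels, amid what is visible of it).
The state is a dict: "t": time; "q": joint angles; "joint_vel": joint speeds; "joint_torque": joint torques, N m; "eef_pos": TCP position; "tool_rot": TCP orientation; "contact_force": force on the tool from outside, world axes, zero at the start; "torque": the same for the moment, N m; "gripper_width": opening from 0.0 (shut) to 1.0 (fully open).
Only numpy, scipy, OpenCV 4.12 (cv2) and the standard library are available. Lean on these libraries where they do the work, as an engineer would, in place of code of your own. Each camera call takes 0.05 s, during which the arm holds its last target.

## Working session

There is one attempt and no reset: what is moved stays moved. The work goes in short steps, Python scripts to look and compute and a tool call to move; the robot and the scene stay as the last step left them, time stands still between calls to the robot, and variables do not carry over. Pictures are saved under pics/ and viewed, and the job is handed in when it is done.

Besides the shell and the picture viewer there is one more tool, called after "Request:" as name(argument=value, ...) on one line, values as JSON. apply_moves: Moves the arm, as the interface text tells. Its arguments: {"type":"object","properties":{"moves":{"type":"array"},"force":{"type":"number"}},"required":["moves"]}

```bash
ls; mkdir -p pics
python3 - <<'E'
from station import *
import cv2,json
print(get_obs()); print(tcp_to_tips)
for c in ("side","top"):
    r=read_camera(c); cv2.imwrite(f"pics/{c}0.png",r["color"][:,:,::-1])
    print(c,r["mtx"],r["k1"],r["eye"],r["rotation"])
    for q in ["handle","handle_grip","handle_pivot","swabbox","lid_center","lid_end","lid_home","stop","foot","shelf_edge","tin_center","tumbler_center","hairbrush_center"]:
        try: print(q,[(round(d["conf"],2),[round(float(x),1) for x in d["pixel"]]) for d in look_for(c,q)])
        except Exception as e: print(q,e)
E
```

```text
pics
{'t': 0.0, 'q': array([-1.36311244,  0.47779238,  0.02234506,  1.55647884, -0.01151713,
        1.1093194 , -0.08308775]), 'joint_vel': array([-0.00147775, -0.0016904 ,  0.00070821, -0.00018757,  0.00035444,
       -0.00376952, -0.00071537]), 'joint_torque': array([-3.42816293e-04, -5.96448791e+01,  1.60798173e+00, -2.81197858e+01,
        1.24631243e-02,  9.50098329e-03,  1.56456599e-05]), 'eef_pos': array([0.20948633, 0.64116688, 0.30291932]), 'tool_rot': array([ 5.98899349e-04,  8.09487616e-01,  5.87136207e-01, -7.17934525e-04]), 'contact_force': array([ 0.32181733,  0.36119574, -0.65150722]), 'torque': array([ 0.02710728, -0.01751086,  0.00955961]), 'gripper_width': 0.9970196600365276}
0.0726
side [[499.91189892   0.         281.66292402]
 [  0.         499.91189892 211.73916613]
 [  0.           0.           1.        ]] -0.02337949481979268 [ 0.48023073 -0.84257613  1.04249395] [ 0.92660182  0.37465393 -0.01802902 -0.02680381]
handle [(0.64, [215.0, 294.8]), (0.23, [234.2, 310.1])]
handle_grip [(0.45, [217.9, 293.3]), (0.33, [255.2, 329.9])]
handle_pivot [(0.92, [236.7, 31
[... 638 characters left out ...]
134753432647 [ 0.38444603 -0.03716362  1.1914797 ] [-0.69531882 -0.04885527  0.05915585  0.71459463]
handle [(0.63, [195.6, 238.1])]
handle_grip [(0.55, [193.0, 236.1])]
handle_pivot [(0.61, [189.6, 238.5])]
swabbox [(0.88, [193.1, 238.0]), (0.58, [165.1, 236.4]), (0.19, [197.1, 236.6])]
lid_center [(0.91, [164.7, 236.1]), (0.71, [281.7, 260.3])]
lid_end [(0.91, [286.4, 261.5]), (0.83, [167.1, 232.9]), (0.75, [185.5, 356.3])]
lid_home [(0.66, [189.5, 242.7]), (0.15, [199.7, 284.8])]
stop [(0.57, [172.8, 274.2])]
foot [(0.49, [184.3, 242.7])]
shelf_edge [(0.27, [172.3, 290.3])]
tin_center [(0.69, [171.8, 289.1])]
tumbler_center [(0.9, [203.6, 285.7])]
hairbrush_center [(0.65, [107.0, 180.0])]
```

View pics/side0.png

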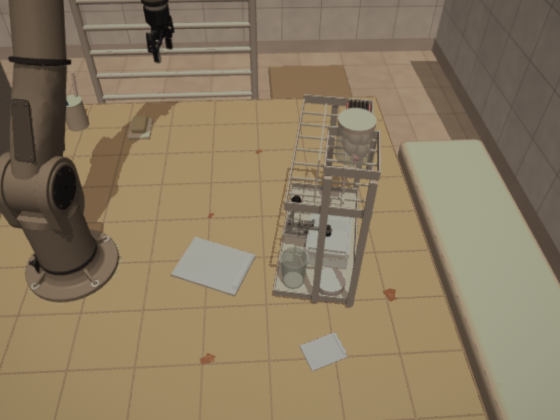

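View pics/top0.png

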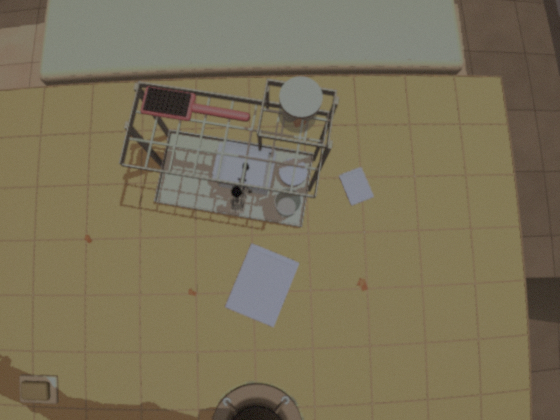

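Run:
```python
import cv2
a=cv2.imread("pics/side0.png")[150:330,200:400]; cv2.imwrite("pics/side0c.png",cv2.resize(a,None,fx=3.3,fy=3.3,interpolation=2)[:600])
a=cv2.imread("pics/top0.png")[120:250,170:340]; cv2.imwrite("pics/top0c.png",cv2.resize(a,None,fx=4.5,fy=4.5,interpolation=2)[:600])
```

```text
(no output)
```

View pics/side0c.png

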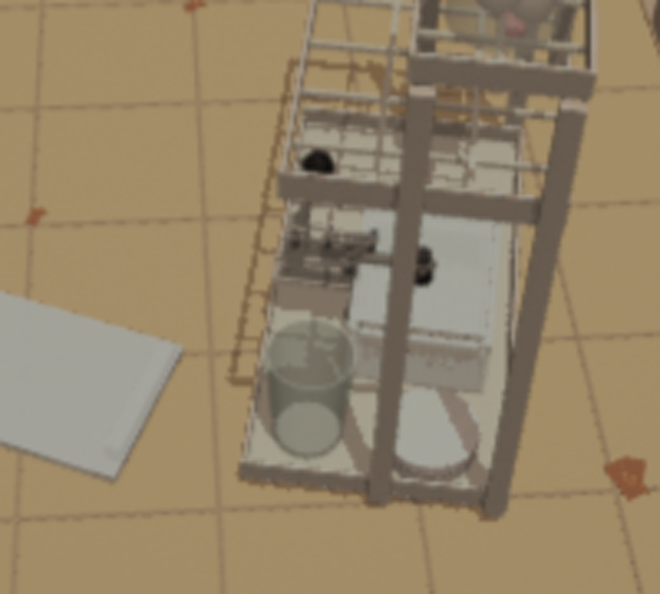

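View pics/top0c.png

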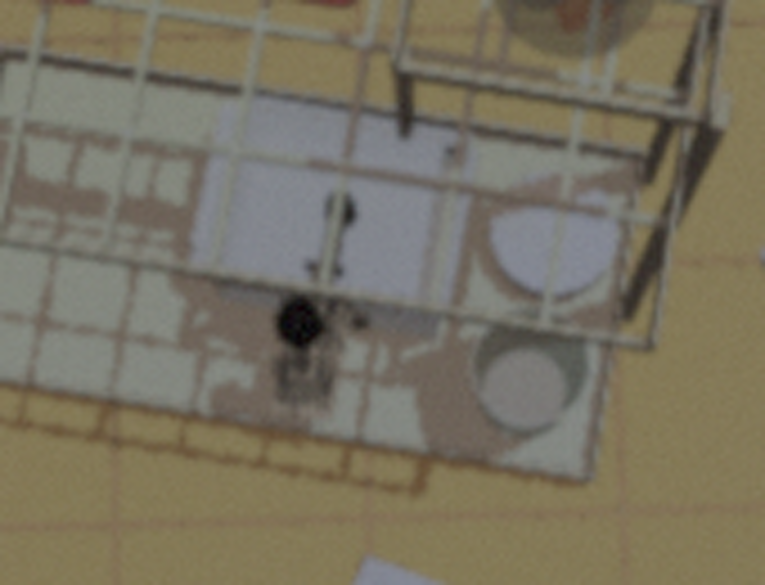

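```bash
cat > h.py <<'E'
import numpy as np,cv2
from scipy.spatial.transform import Rotation as R
C={"side":dict(f=499.91189892,c=(281.66292402,211.73916613),k1=-0.02337949481979268,eye=np.array([0.48023073,-0.84257613,1.04249395]),q=[0.92660182,0.37465393,-0.01802902,-0.02680381]),
"top":dict(f=450.60767683,c=(271.66859464,208.85071913),k1=-0.1388134753432647,eye=np.array([0.38444603,-0.03716362,1.1914797]),q=[-0.69531882,-0.04885527,0.05915585,0.71459463])}
for v in C.values():
    w,x,y,z=v["q"]; v["R"]=R.from_quat([x,y,z,w]).as_matrix()
def proj(cam,P):
    v=C[cam]; p=(np.atleast_2d(P)-v["eye"])@v["R"]
    s=np.stack([p[:,0]/-p[:,2],-p[:,1]/-p[:,2]],1); r2=(s**2).sum(1,keepdims=True)
    s=s*(1+v["k1"]*r2); return s*v["f"]+np.array(v["c"])   # col,row
def ray(cam,px):
    v=C[cam]; s0=(np.array(px,float)-v["c"])/v["f"]; s=s0.copy()
    for _ in range(20): s=s0/(1+v["k1"]*(s@s))
    d=v["R"]@np.array([s[0],-s[1],-1]); return v["eye"],d/np.linalg.norm(d)
def tri(ps,pt):
    o1,d1=ray("side",ps);o2,d2=ray("top",pt)
    A=np.stack([d1,-d2],1); t=np.linalg.lstsq(A,o2-o1,rcond=None)[0]
    a=o1+t[0]*d1;b=o2+t[1]*d2; return (a+b)/2,np.linalg.norm(a-b)
def atz(cam,px,z):
    o,d=ray(cam,px); return o+d*(z-o[2])/d[2]
E
python3 - <<'E'
from h import *
print(tri((296.4,199.1),(236.4,191.3)))
a=cv2.imread("pics/side0.png")[185:285,275:375]; cv2.imwrite("pics/s1.png",cv2.resize(a,None,fx=6,fy=6,interpolation=2))
a=cv2.imread("pics/top0.png")[130:220,205:315]; cv2.imwrite("pics/t1.png",cv2.resize(a*2,None,fx=6.5,fy=6.5,interpolation=2))
E
```

```text
(array([0.58220427, 0.02496219, 0.18579411]), np.float64(0.0010519241524624596))
```

View pics/s1.png

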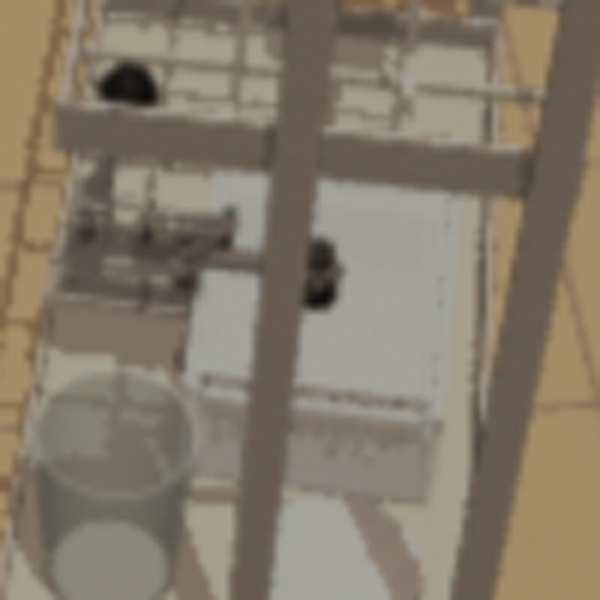

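View pics/t1.png

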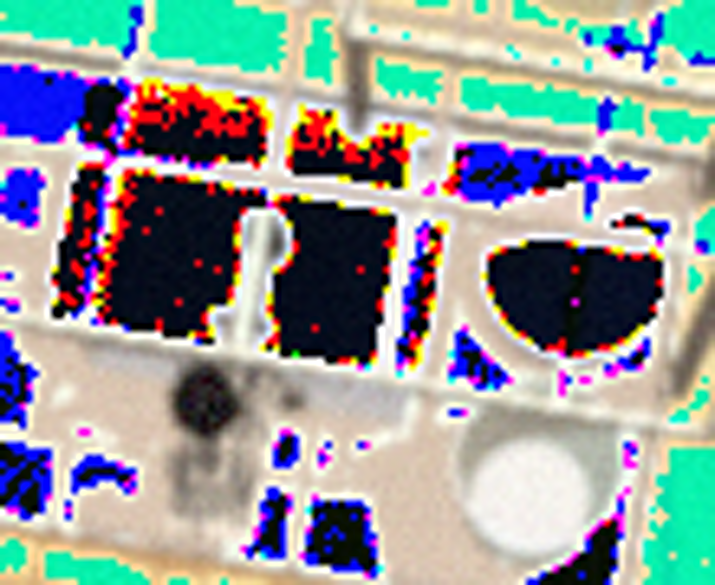

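```bash
cat > ov.py <<'E'
from h import *
def box(Lo,T,yaw):
    return (R.from_euler('z',yaw).apply(np.atleast_2d(Lo)))+T
def rect(x0,x1,y0,y1,z): return np.array([[x0,y0,z],[x1,y0,z],[x1,y1,z],[x0,y1,z]])
def draw(img,cam,off,s,T,yaw,lid,gain=1.0):
    (r0,r1),(c0,c1)=off
    a=np.clip(img[r0:r1,c0:c1].astype(float)*gain,0,255).astype(np.uint8)
    a=cv2.resize(a,None,fx=s,fy=s,interpolation=2)
    def L(P,col,close=True):
        p=proj(cam,box(P,T,yaw)); p=(p-np.array([c0,r0])+.5)*s
        cv2.polylines(a,[p.round().astype(np.int32)],close,col,1)
    L(rect(-.055,.055,-.065,.065,.0),(0,0,255)); L(rect(-.055,.055,-.065,.065,.048),(0,0,255))
    L(rect(-.0495,.0495,-.065+lid,.065+lid,.054),(0,255,0))
    L(rect(-.04,.04,.055+lid,.065+lid,.068),(0,255,0))
    L(rect(-.055,-.0495,-.065,.065,.060),(255,255,0)); L(rect(.0495,.055,-.065,.065,.060),(255,255,0))
    t=np.linspace(0,6.3,24)
    L(np.stack([-.004+.009*np.cos(t),.009*np.sin(t),.054+0*t],1),(255,0,255))
    for th in (0,):
        k=np.array([-.102+.072*np.sin(np.radians(10)-th),0,.094+.072*np.cos(np.radians(10)-th)])
        L(np.array([[-.102,0,.094],k]),(0,128,255),False)
        L(np.stack([k[0]+.0125*np.cos(t),.0125*np.sin(t),k[2]+0*t],1),(255,0,0))
        # shelf
        e=np.array([k[0]-.012,0,.315-T[2]])
        L(np.array([e+[0,-.197,0],e+[0,.197,0],e+[.177,.197,0],e+[.177,-.197,0]]),(255,0,128))
    return a
E
cat > fit0.py <<'E'
from ov import *
p=tri((296.3,200.7),(236.7,191.5)); print(p)
a=atz("top",(205,180),.315);b=atz("top",(315,196),.315);d=a-b;yaw=np.arctan2(-d[0],d[1]);print(a,b,np.degrees(yaw))
k=p[0]
kl=np.array([-.0895,0,.165]); T=k-R.from_euler('z',yaw).apply(kl); T[2]=.016; print(T)
cv2.imwrite("pics/o_t.png",draw(cv2.imread("pics/top0.png"),"top",((120,220),(150,320)),4.7,T,yaw,.024,1.5))
cv2.imwrite("pics/o_s.png",draw(cv2.imread("pics/side0.png"),"side",((175,305),(255,395)),4.6,T,yaw,.024))
E
python3 fit0.py
```

```text
(array([0.58239656, 0.02456668, 0.18077077]), np.float64(0.00044276592493427725))
[0.58094999 0.07919785 0.315     ] [ 0.54283401 -0.13848746  0.315     ] -9.931619893806772
[0.67055534 0.00913037 0.016     ]
```

View pics/o_t.png

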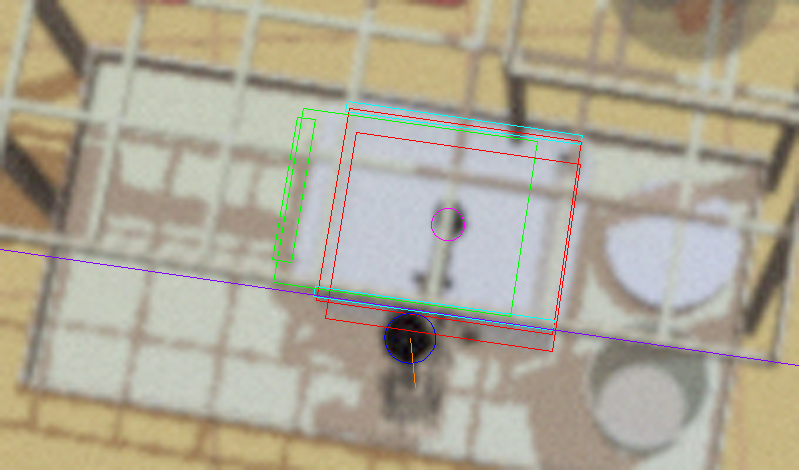

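View pics/o_s.png

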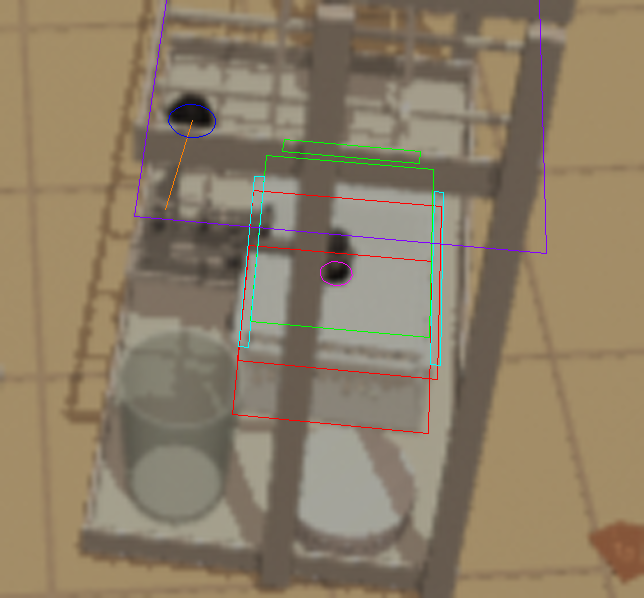

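```bash
cat >> fit0.py <<'E'
from station import silhouettes
for lid in (.014,.018):
  cv2.imwrite(f"pics/z_t{int(lid*1000)}.png",draw(cv2.imread("pics/top0.png"),"top",((140,200),(200,285)),9,T,yaw,lid,1.4))
i=cv2.imread("pics/top0.png").astype(float)
a=i[140:200,200:285]; a=np.clip((a-60)*1.7,0,255).astype(np.uint8); cv2.imwrite("pics/z_t.png",cv2.resize(a,None,fx=9,fy=9,interpolation=2))
a=cv2.imread("pics/side0.png")[205:275,300:360].astype(float); a=np.clip((a-90)*2,0,255).astype(np.uint8); cv2.imwrite("pics/z_s.png",cv2.resize(a,None,fx=8,fy=8,interpolation=2))
E
python3 fit0.py
```

```text
(array([0.58239656, 0.02456668, 0.18077077]), np.float64(0.00044276592493427725))
[0.58094999 0.07919785 0.315     ] [ 0.54283401 -0.13848746  0.315     ] -9.931619893806772
[0.67055534 0.00913037 0.016     ]
```

View pics/z_t.png

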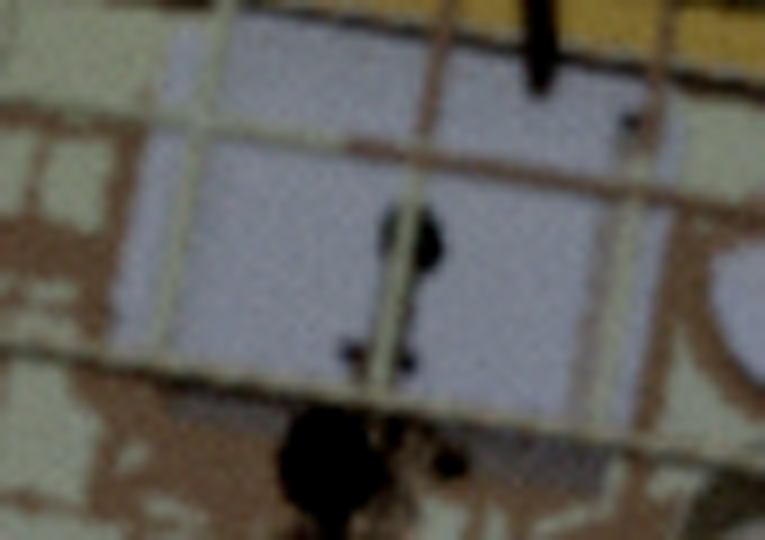

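View pics/z_t14.png

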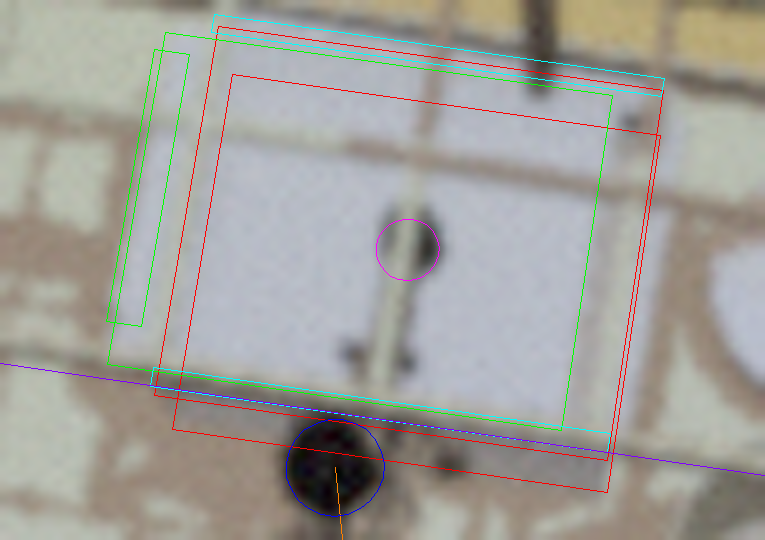

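View pics/z_s.png

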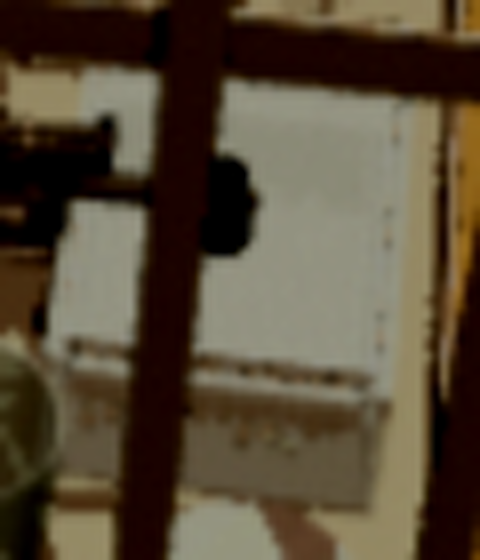

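Candidates for the lid (side view): the large plate on the table at (267,213), the small one at (352,325), and the lid on the box at (233,332). The box lid is the middle-sized one, and it has the clamp foot on it. The crop confirms this: it is about 99x130 mm and lies about 14 mm out, with the gap showing at the stop. The knob triangulates to z=0.181, as the description says it should.

```bash
cat > plan.py <<'E'
from h import *
from station import get_obs
T=np.array([.6706,.0091,.016]); YAW=np.radians(-9.93)
RB=R.from_euler('z',YAW)
def w(p): return RB.apply(np.array(p,float))+T
def ori(al):
    a=np.radians(al); b=RB.apply([1,0,0]);c=RB.apply([0,1,0]);z=np.cos(a)*b-np.sin(a)*np.array([0,0,1.]);
    return R.from_matrix(np.stack([c,np.cross(z,c),z],1))
def knob(th,dr=0):
    a=np.radians(10)-th; r=.072+dr
    return np.array([-.102+r*np.sin(a),0,.094+r*np.cos(a)])
def cur():
    o=get_obs(); q=o["tool_rot"]; return o["eef_pos"],R.from_quat([q[1],q[2],q[3],q[0]]),o
def row(tcp,Rt,base=None):
    p,R0,_=cur() if base is None else base
    d=R0.inv().apply(tcp-p)/.025; r=(R0.inv()*Rt).as_rotvec(degrees=True)/10
    return np.round(d,2).tolist(),np.round(r,2).tolist()
E
python3 - <<'E'
from plan import *
Rt=ori(45); z=Rt.apply([0,0,1])
k=w(knob(0)); print(k)
for back in (.20,.174,.114,.054):
    print(back,k-back*z,row(k-back*z,Rt))
E
```

```text
[0.58244341 0.02453336 0.18090616]
0.2 [0.44314067 0.04892075 0.32232751] ([-19.63, 16.24, -0.74], [-4.49, 0.32, -0.77])
0.174 [0.46125002 0.04575038 0.30394274] ([-19.53, 16.97, -0.0], [-4.49, 0.32, -0.77])
0.114 [0.50304085 0.03843417 0.26151633] ([-19.29, 18.65, 1.7], [-4.49, 0.32, -0.77])
0.054 [0.54483167 0.03111795 0.21908992] ([-19.05, 20.33, 3.39], [-4.49, 0.32, -0.77])
```

Request:
apply_moves(moves=[[[-5,4,-1.5],[-1,0.1,-0.2],1],[[-10,8,-1.5],[-2,0.2,-0.4],1],[[-15,12.5,-1.5],[-3.5,0.25,-0.6],1],[[-19.5,17,0],[-4.5,0.32,-0.77],0.3],[[-19.5,17,0],[-4.5,0.32,-0.77],0.3],[[-19.5,17,0],[-4.5,0.32,-0.77],0.3],[[-19.5,17,0],[-4.5,0.32,-0.77],0.3],[[-19.5,17,0],[-4.5,0.32,-0.77],0.3],[[-19.5,17,0],[-4.5,0.32,-0.77],0.3],[[-19.5,17,0],[-4.5,0.32,-0.77],0.3],[[-19.5,17,0],[-4.5,0.32,-0.77],0.3],[[-19.5,17,0],[-4.5,0.32,-0.77],0.3],[[-19.5,17,0],[-4.5,0.32,-0.77],0.3],[[-19.5,17,0],[-4.5,0.32,-0.77],0.3],[[-19.5,17,0],[-4.5,0.32,-0.77],0.3],[[-19.5,17,0],[-4.5,0.32,-0.77],0.3]])

```text
t: 3.4
eef_pos: [0.4623, 0.0466, 0.3042]
tool_rot: [0.294, 0.707, 0.594, 0.247]
contact_force: [1.0, -0.1, 0.1]
gripper_width: 0.649
```

Run:
```python
from plan import *
from station import read_camera
p,R0,o=cur(); print(o)
Rt=ori(45); z=Rt.apply([0,0,1])
k=w(knob(0))
for back in (.174,.114,.054):
    print(back,k-back*z,row(k-back*z,Rt))
for c in ("side","top"): cv2.imwrite(f"pics/{c}1.png",read_camera(c)["color"][:,:,::-1])
```

```text
{'t': 3.4, 'q': array([-0.1330696 , -0.04576726, -0.32927523,  2.43350978,  1.40295942,
        0.42875721, -0.30683072]), 'joint_vel': array([-3.83358567e-02,  1.11865387e-03, -1.87510648e-04, -1.51431861e-03,
       -2.89401303e-05, -3.91893750e-04,  1.81756912e-03]), 'joint_torque': array([ 1.36447527e+00, -2.09798276e+01,  4.48852871e-01, -2.36097050e+01,
        1.17673125e+00,  9.51018557e-01,  4.00209945e-03]), 'eef_pos': array([0.46225858, 0.04658095, 0.30416083]), 'tool_rot': array([0.2935145 , 0.70739603, 0.59373544, 0.24681637]), 'contact_force': array([ 0.99753643, -0.08294121,  0.12536125]), 'torque': array([0.15128637, 0.74805403, 0.02379848]), 'gripper_width': 0.6487982674265607}
0.174 [0.46125002 0.04575038 0.30394274] ([-0.04, -0.03, -0.02], [0.01, 0.0, -0.01])
0.114 [0.50304085 0.03843417 0.26151633] ([-0.04, -0.03, 2.38], [0.01, 0.0, -0.01])
0.054 [0.54483167 0.03111795 0.21908992] ([-0.04, -0.04, 4.78], [0.01, 0.0, -0.01])
```

View pics/side1.png

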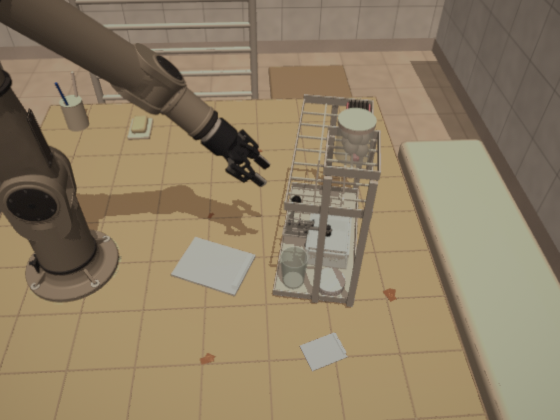

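View pics/top1.png

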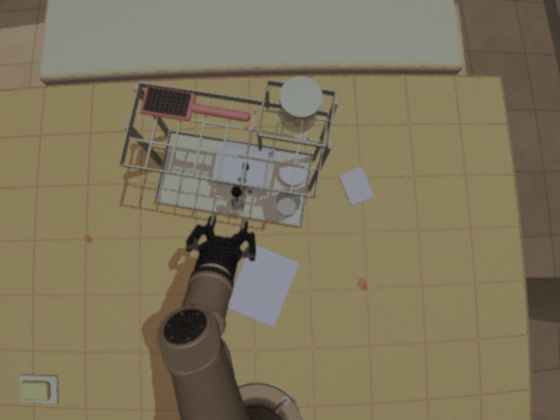

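Request:
apply_moves(moves=[[[-0.04,-0.03,1.0],[0,0,0],0.3],[[-0.04,-0.03,2.0],[0,0,0],0.3],[[-0.04,-0.03,3.0],[0,0,0],0.3],[[-0.04,-0.04,3.6],[0,0,0],0.3],[[-0.04,-0.04,3.6],[0,0,0],0.3]])

```text
t: 4.12
eef_pos: [0.5242, 0.036, 0.2389]
tool_rot: [0.293, 0.707, 0.595, 0.246]
contact_force: [-0.9, -0.1, -0.3]
gripper_width: 0.648
```

Run:
```python
from plan import *
from station import read_camera
p,R0,o=cur(); print(o["q"].round(3),o["contact_force"].round(2))
Rt=ori(45); z=Rt.apply([0,0,1])
k=w(knob(0))
print(row(k-.054*z,Rt))
for c in ("side","top"):
    i=read_camera(c)["color"][:,:,::-1]; 
    i=i[160:280,240:380] if c=="side" else i[130:260,160:320]
    cv2.imwrite(f"pics/{c}2.png",cv2.resize(np.ascontiguousarray(i),None,fx=4.5,fy=4.5,interpolation=2))
print(proj("top",[p+z*.073,p+z*.054]),proj("side",[p+z*.073]))
```

```text
[-0.097  0.196 -0.292  2.387  1.897  0.45  -0.732] [-0.91 -0.09 -0.34]
([-0.05, 0.04, 1.16], [-0.0, -0.01, 0.01])
[[235.45858385 194.06503757]
 [234.11118791 198.8049135 ]] [[293.22806763 198.2224709 ]]
```

View pics/side2.png

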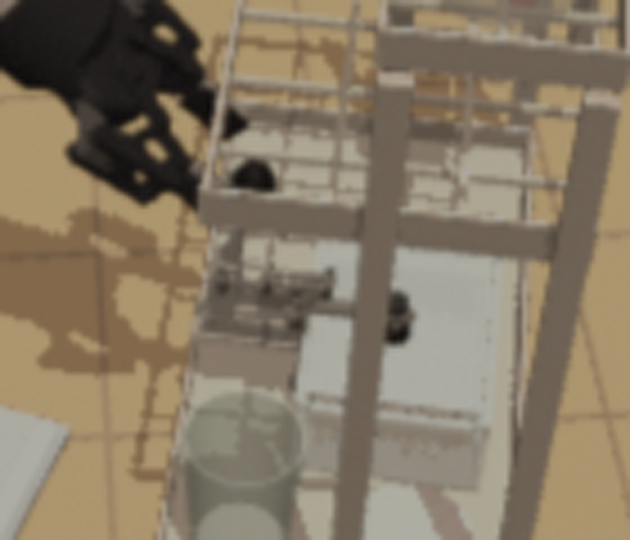

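View pics/top2.png

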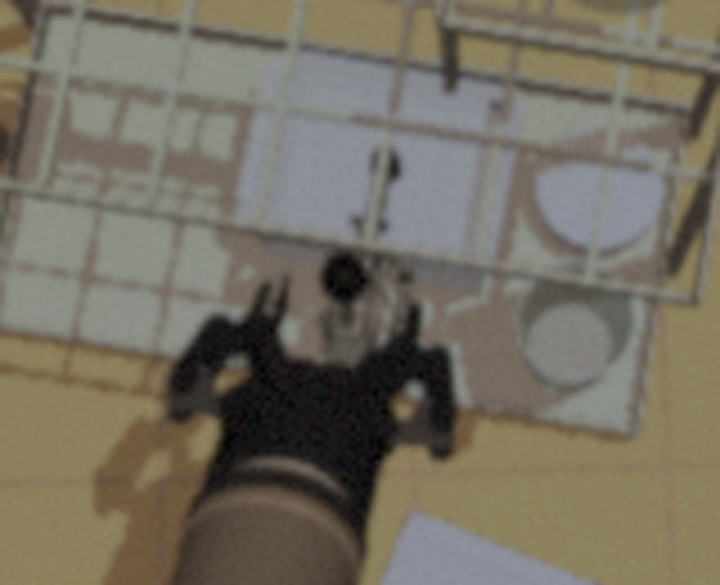

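Request:
apply_moves(moves=[[[-0.05,0.04,0.6],[0,0,0],0.3],[[-0.05,0.04,1.16],[0,0,0],0.3],[[-0.05,0.04,1.16],[0,0,0],0.3],[[-0.05,0.04,1.16],[0,0,0],-0.3],[[-0.05,0.04,1.16],[0,0,0],-0.8],[[-0.05,0.04,1.16],[0,0,0],-0.8],[[-0.05,0.04,1.16],[0,0,0],-0.8],[[-0.05,0.04,1.16],[0,0,0],-0.8]], force=40)

```text
t: 5.22
eef_pos: [0.5447, 0.0339, 0.2211]
tool_rot: [0.292, 0.705, 0.597, 0.249]
contact_force: [-3.8, 9.3, 4.2]
gripper_width: 0.263
```

Run:
```python
from plan import *
from station import read_camera
p,R0,o=cur(); print(o["q"].round(3),o["contact_force"].round(2),o["gripper_width"]*85)
Rt=ori(45); z=R0.apply([0,0,1])
k0=knob(0)
for th in np.arange(.1,1.31,.1): 
    print(round(th,2),(R0.inv().apply(RB.apply(knob(th)-k0))/.025).round(2))
for c in ("side","top"):
    i=read_camera(c)["color"][:,:,::-1]; 
    i=i[160:280,240:380] if c=="side" else i[130:260,160:320]
    cv2.imwrite(f"pics/{c}3.png",cv2.resize(np.ascontiguousarray(i),None,fx=4.5,fy=4.5,interpolation=2))
```

```text
[-0.067  0.265 -0.3    2.36   2.01   0.464 -0.816] [-3.77  9.29  4.19] 22.32371217943782
0.1 [ 0.   -0.18 -0.23]
0.2 [ 0.   -0.37 -0.44]
0.3 [ 0.01 -0.59 -0.62]
0.4 [ 0.01 -0.83 -0.79]
0.5 [ 0.01 -1.08 -0.93]
0.6 [ 0.01 -1.34 -1.05]
0.7 [ 0.02 -1.62 -1.13]
0.8 [ 0.02 -1.9  -1.19]
0.9 [ 0.02 -2.18 -1.23]
1.0 [ 0.02 -2.47 -1.23]
1.1 [ 0.02 -2.76 -1.2 ]
1.2 [ 0.02 -3.04 -1.15]
1.3 [ 0.02 -3.32 -1.07]
```

View pics/top3.png

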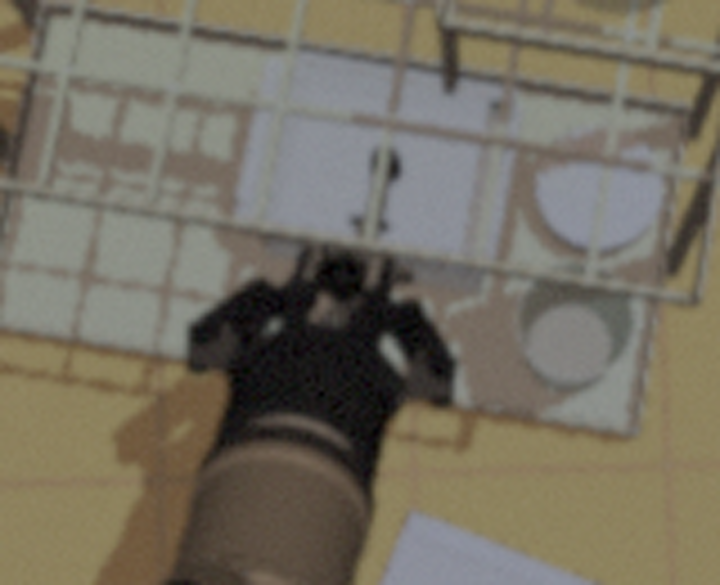

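Request:
apply_moves(moves=[[[0.1,0,0],[0,0,0],-0.8],[[0.1,-0.18,-0.23],[0,0,0],-0.8],[[0.1,-0.37,-0.44],[0,0,0],-0.8],[[0.1,-0.59,-0.62],[0,0,0],-0.8],[[0.1,-0.83,-0.79],[0,0,0],-0.8],[[0.1,-1.08,-0.93],[0,0,0],-0.8],[[0.1,-1.34,-1.05],[0,0,0],-0.8]])

```text
t: 6.2
eef_pos: [0.5045, 0.0426, 0.2162]
tool_rot: [0.293, 0.705, 0.596, 0.249]
contact_force: [7.2, 6.6, -5.1]
gripper_width: 0.265
```

```bash
cat > st.py <<'E'
from plan import *
p,R0,o=cur(); z=R0.apply([0,0,1])
g=RB.inv().apply(p+.054*z-T)
a=np.arctan2(g[0]+.102,g[2]-.094)
print("grasp in box",g.round(4),"theta",(np.radians(10)-a).round(3),"r",np.hypot(g[0]+.102,g[2]-.094).round(4),"F",o["contact_force"].round(2),"q",o["q"].round(2),"w",(o["gripper_width"]*85).round(1),o["t"])
E
python3 st.py
```

```text
Traceback (most recent call last):
  File "st.py", line 5, in <module>
    print("grasp in box",g.round(4),"theta",(np.radians(10)-a).round(3),"r",np.hypot(g[0]+.102,g[2]-.094).round(4),"F",o["contact_force"].round(2),"q",o["q"].round(2),"w",(o["gripper_width"]*85).round(1),o["t"])
                                                                                                                                                                           ^^^^^^^^^^^^^^^^^^^^^^^^^^^^^
AttributeError: 'float' object has no attribute 'round'
```

```bash
sed -i 's/(o\["gripper_width"\]\*85).round(1)/round(o["gripper_width"]*85,1)/' st.py; python3 st.py
```

```text
grasp in box [-0.1311  0.0047  0.1622] theta 0.578 r 0.0741 F [ 7.22  6.58 -5.06] q [ 0.02  0.24 -0.46  2.43  1.99  0.54 -0.85] w 22.5 6.2
```

Request:
apply_moves(moves=[[[0.08,-0.28,-0.08],[0,0,0],-0.8],[[0.08,-0.56,-0.14],[0,0,0],-0.8],[[0.08,-0.84,-0.18],[0,0,0],-0.8],[[0.08,-1.13,-0.18],[0,0,0],-0.8],[[0.08,-1.42,-0.15],[0,0,0],-0.8],[[0.08,-1.7,-0.1],[0,0,0],-0.8],[[0.08,-1.85,-0.06],[0,0,0],-0.8],[[0.08,-1.85,-0.06],[0,0,0],-0.8]])

```text
t: 7.2
eef_pos: [0.4869, 0.0522, 0.1879]
tool_rot: [0.291, 0.709, 0.595, 0.241]
contact_force: [0.1, -0.8, 0.8]
gripper_width: 0.102
```

```bash
python3 st.py
python3 - <<'E'
from plan import *
from station import read_camera
for c in ("side","top"):
    i=read_camera(c)["color"][:,:,::-1]; 
    i=i[160:280,240:380] if c=="side" else i[130:260,160:320]
    cv2.imwrite(f"pics/{c}4.png",cv2.resize(np.ascontiguousarray(i),None,fx=4.5,fy=4.5,interpolation=2))
E
```

```text
grasp in box [-0.1505  0.0105  0.1334] theta 1.064 r 0.0625 F [ 0.11 -0.76  0.81] q [ 0.71  0.73 -1.41  2.44  1.9   1.14 -0.55] w 8.6 7.2
```

View pics/top4.png

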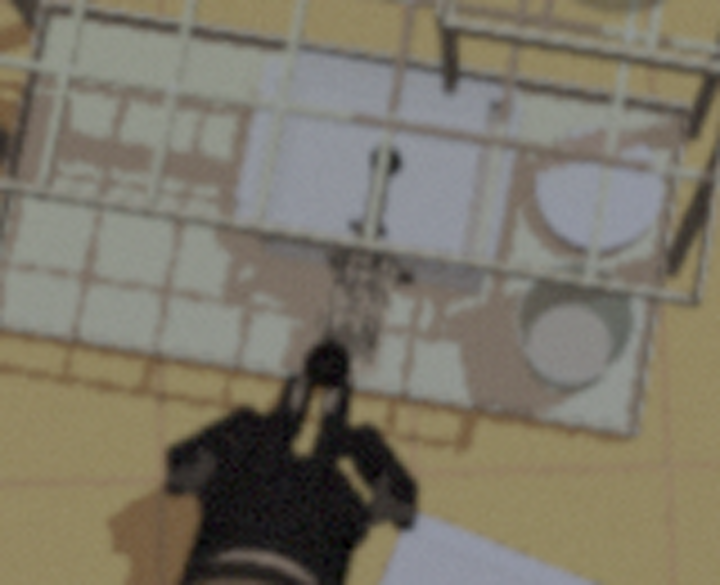

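View pics/side4.png

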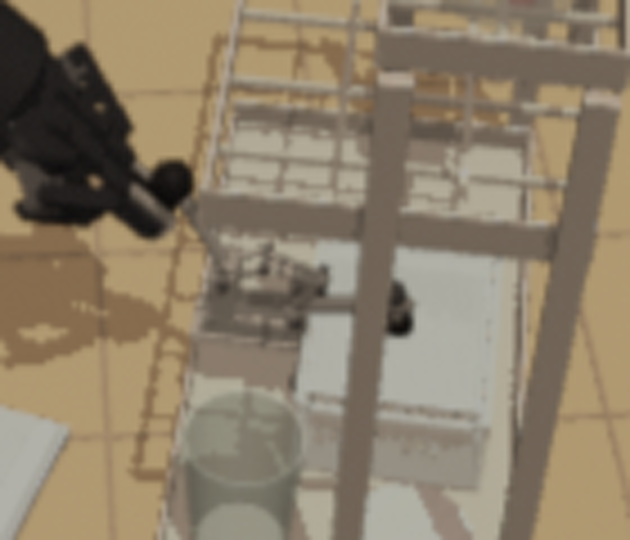

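Run:
```python
from plan import *
k,e=tri((277.8,201.1),(232.7,210.7)); g=RB.inv().apply(k-T)
print(k,e,g,np.radians(10)-np.arctan2(g[0]+.102,g[2]-.094),np.hypot(g[0]+.102,g[2]-.094))
```

```text
[0.53864277 0.03490054 0.17163434] 0.0016450067968826762 [-0.13442957  0.00265868  0.15563434] 0.6588894545368169 0.0696453104627591
```

```bash
sed -i 's/^RB=.*/RB=R.from_euler("z",YAW); T=T+RB.apply([0,.0026,0])/' plan.py
python3 - <<'E'
from plan import *
kb=knob(.67); k=w(kb); print(k)
for al in (60,65):
  Rt=ori(al); z=Rt.apply([0,0,1])
  for back in (.114,.054): print(al,back,k-back*z,row(k-back*z,Rt))
E
```

```text
[0.53685736 0.03515354 0.17334177]
60 0.114 [0.48071126 0.0449829  0.27206866] ([-0.34, 2.21, -2.54], [1.45, 0.03, -0.0])
60 0.054 [0.51026184 0.03980955 0.22010714] ([-0.32, 1.61, -0.21], [1.45, 0.03, -0.0])
65 0.114 [0.48940063 0.04346167 0.27666085] ([-0.34, 2.59, -2.42], [1.95, 0.03, -0.0])
65 0.054 [0.51437785 0.03908897 0.22228239] ([-0.32, 1.79, -0.16], [1.95, 0.03, -0.0])
```

Request:
apply_moves(moves=[[[0,0,0],[0,0,0],0.4],[[-0.15,0,0],[0,0,0],0.4],[[-0.3,0,0],[0,0,0],0.4],[[-0.3,0,0],[0,0,0],0.4],[[-0.3,0,0],[0,0,0],0.4]])

```text
t: 7.92
eef_pos: [0.4882, 0.0446, 0.1883]
tool_rot: [0.291, 0.71, 0.594, 0.24]
contact_force: [0.1, -0.3, 0.3]
gripper_width: 0.698
```

```bash
python3 st.py;python3 - <<'E'
from plan import *
kb=knob(.67); k=w(kb); print(k)
for al in (60,65):
  Rt=ori(al); z=Rt.apply([0,0,1])
  for back in (.114,.054): print(al,back,k-back*z,row(k-back*z,Rt))
E
```

```text
grasp in box [-0.148   0.0006  0.1337] theta 1.034 r 0.0608 F [ 0.07 -0.32  0.33] q [ 0.73  0.73 -1.41  2.44  1.91  1.12 -0.54] w 59.3 7.925
[0.53685736 0.03515354 0.17334177]
60 0.114 [0.48071126 0.0449829  0.27206866] ([-0.06, 2.13, -2.6], [1.43, 0.04, -0.01])
60 0.054 [0.51026184 0.03980955 0.22010714] ([-0.04, 1.53, -0.28], [1.43, 0.04, -0.01])
65 0.114 [0.48940063 0.04346167 0.27666085] ([-0.05, 2.51, -2.49], [1.93, 0.04, -0.01])
65 0.054 [0.51437785 0.03908897 0.22228239] ([-0.04, 1.71, -0.22], [1.93, 0.04, -0.01])
```

Request:
apply_moves(moves=[[[0,0.4,-0.5],[0.5,0,0],0.4],[[0,1.0,-0.5],[1.2,0,0],0.4],[[0,1.4,-0.5],[1.93,0,0],0.4],[[0,1.7,-0.5],[1.93,0,0],0.4],[[0,1.7,-0.5],[1.93,0,0],0.4],[[0,1.7,-0.5],[1.93,0,0],0.4],[[0,1.7,-0.5],[1.93,0,0],0.4]])

```text
t: 8.8
eef_pos: [0.5086, 0.0413, 0.2261]
tool_rot: [0.168, 0.748, 0.627, 0.137]
contact_force: [0.1, 0.6, 0.5]
gripper_width: 0.703
```

```bash
python3 st.py;python3 - <<'E'
from plan import *
from station import read_camera
kb=knob(.67); k=w(kb); print(k)
for al in (65,):
  Rt=ori(al); z=Rt.apply([0,0,1])
  for back in (.054,): print(al,back,k-back*z,row(k-back*z,Rt))
for c in ("side","top"):
    i=read_camera(c)["color"][:,:,::-1]; 
    i=i[160:280,240:380] if c=="side" else i[130:260,160:320]
    cv2.imwrite(f"pics/{c}5.png",cv2.resize(np.ascontiguousarray(i),None,fx=4.5,fy=4.5,interpolation=2))
E
```

```text
grasp in box [-0.1423  0.0008  0.1612] theta 0.715 r 0.0783 F [0.13 0.57 0.48] q [ 0.82  0.54 -1.37  2.2   1.22  0.83  0.09] w 59.7 8.8
[0.53685736 0.03515354 0.17334177]
65 0.054 [0.51437785 0.03908897 0.22228239] ([-0.04, 0.15, 0.24], [-0.0, 0.04, -0.01])
```

View pics/side5.png

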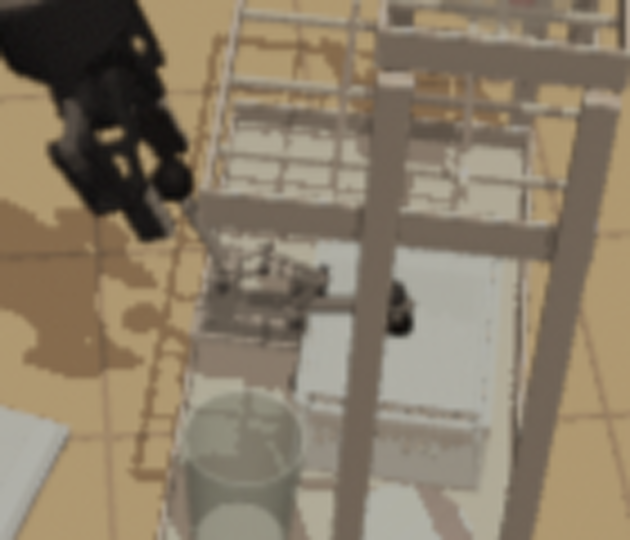

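View pics/top5.png

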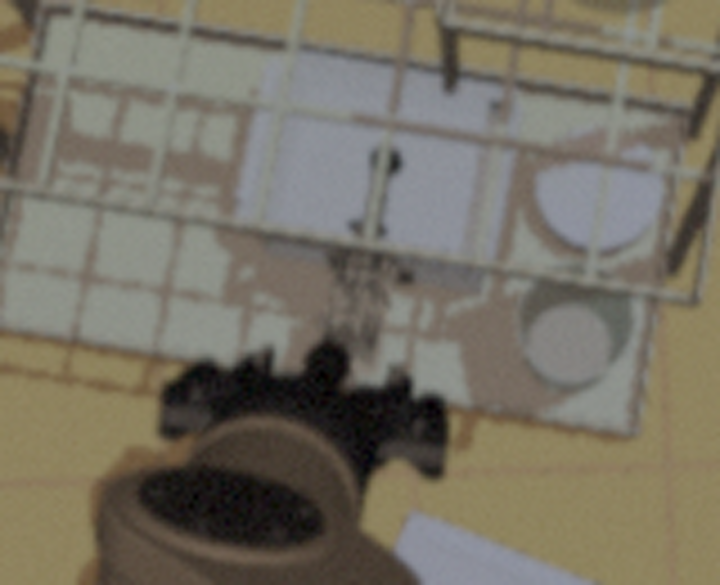

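Run:
```python
from plan import *
p,R0,o=cur(); 
ks=w(knob(.67))
for th,al in [(.67,65),(.77,67.5),(.87,70),(.97,72.5),(1.07,75),(1.17,77.5),(1.25,80)]:
  Rt=ori(al); z=Rt.apply([0,0,1])
  print(th,row(w(knob(th))-.054*z,Rt))
```

```text
0.67 ([-0.04, 0.13, 0.25], [-0.0, 0.04, -0.01])
0.77 ([-0.04, -0.06, 0.28], [0.25, 0.04, -0.01])
0.87 ([-0.04, -0.25, 0.35], [0.5, 0.04, -0.01])
0.97 ([-0.04, -0.43, 0.44], [0.75, 0.04, -0.01])
1.07 ([-0.04, -0.6, 0.57], [1.0, 0.04, -0.02])
1.17 ([-0.04, -0.76, 0.73], [1.25, 0.04, -0.02])
1.25 ([-0.04, -0.86, 0.88], [1.5, 0.04, -0.02])
```

Request:
apply_moves(moves=[[[-0.04,0.18,0.25],[0,0,0],0.4],[[-0.04,0.18,0.25],[0,0,0],0.4],[[-0.04,0.18,0.25],[0,0,0],-0.2],[[-0.04,0.18,0.25],[0,0,0],-0.8],[[-0.04,0.18,0.25],[0,0,0],-0.8],[[-0.04,0.18,0.25],[0,0,0],-0.8],[[-0.04,0.18,0.25],[0,0,0],-0.8],[[-0.04,0.18,0.25],[0,0,0],-0.8]], force=60)

```text
t: 9.9
eef_pos: [0.5163, 0.0413, 0.2239]
tool_rot: [0.167, 0.748, 0.627, 0.139]
contact_force: [1.4, 5.9, -0.8]
gripper_width: 0.254
```

```bash
python3 st.py
```

```text
grasp in box [-0.1346  0.0025  0.159 ] theta 0.64 r 0.0728 F [ 1.37  5.94 -0.8 ] q [ 0.81  0.56 -1.35  2.19  1.24  0.83  0.09] w 21.6 9.9
```

Request:
apply_moves(moves=[[[0.06,-0.19,0.03],[0.25,0,0],-0.8],[[0.06,-0.38,0.1],[0.5,0,0],-0.8],[[0.06,-0.56,0.19],[0.75,0,0],-0.8],[[0.06,-0.73,0.32],[1.0,0,0],-0.8],[[0.06,-0.89,0.48],[1.25,0,0],-0.8],[[0.06,-0.99,0.63],[1.5,0,0],-0.8],[[0.06,-0.99,0.63],[1.5,0,0],-0.8]])

```text
t: 10.78
eef_pos: [0.5011, 0.0429, 0.198]
tool_rot: [0.068, 0.765, 0.638, 0.054]
contact_force: [-0.2, -0.1, 0.3]
gripper_width: 0.101
```

```bash
python3 st.py;python3 - <<'E'
from plan import *
from station import read_camera
for c in ("side","top"):
    i=read_camera(c)["color"][:,:,::-1]; 
    i=i[160:280,240:380] if c=="side" else i[130:260,160:320]
    cv2.imwrite(f"pics/{c}6.png",cv2.resize(np.ascontiguousarray(i),None,fx=4.5,fy=4.5,interpolation=2))
E
```

```text
grasp in box [-0.1635  0.0012  0.1288] theta 1.231 r 0.0706 F [-0.17 -0.15  0.31] q [ 0.79  0.68 -1.35  2.1   0.98  0.98  0.31] w 8.6 10.775
```

View pics/side6.png

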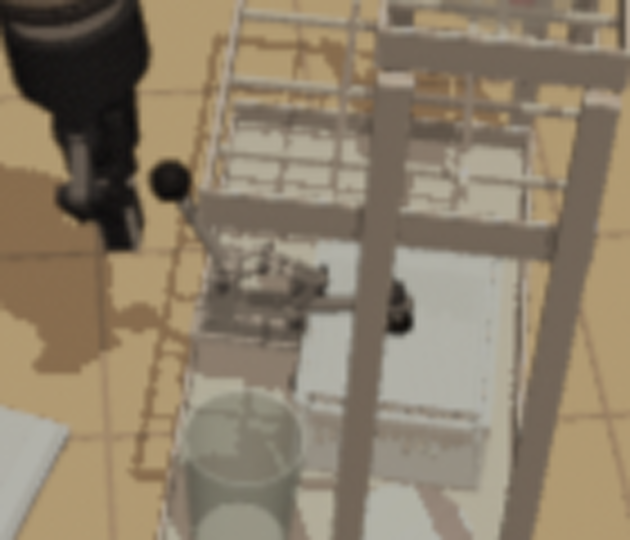

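Run:
```python
from plan import *
from station import read_camera,look_for
k,e=tri((278.0,200.2),(232.7,209.8)); g=RB.inv().apply(k-T)
print(k,e,g,np.radians(10)-np.arctan2(g[0]+.102,g[2]-.094),np.hypot(g[0]+.102,g[2]-.094))
# check tool calib: fingertips now
p,R0,o=cur(); 
tip=p+R0.apply([0,0,.073]); print("tip pred side",(proj("side",tip)[0]-[240,160])*4.5,"top",(proj("top",tip)[0]-[160,130])*4.5)
```

```text
[0.53962406 0.03455889 0.17521637] 0.0027369494874037036 [-1.33404062e-01 -1.08638781e-04  1.59216368e-01] 0.6233009292441131 0.0723836293558953
tip pred side [125.49515376 235.95365256] top [323.6080696  425.14630221]
```

View pics/top6.png

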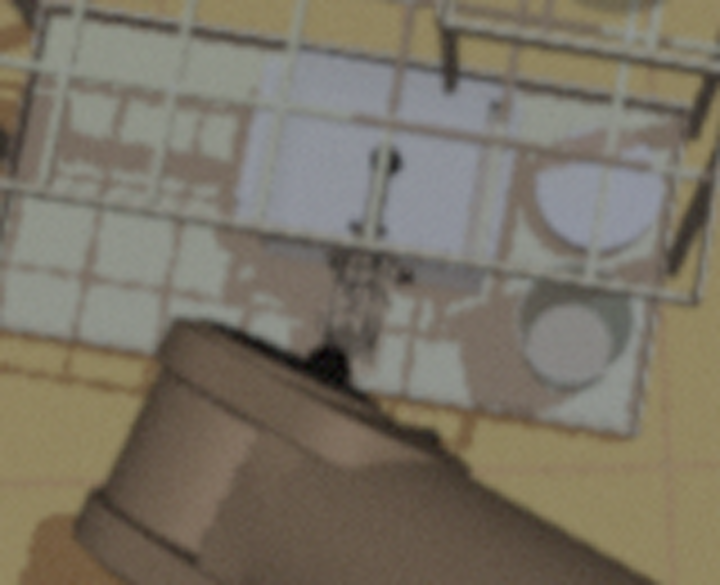

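Run:
```python
from plan import *
for al in (65,):
  Rt=ori(al); z=Rt.apply([0,0,1])
  k=w([-.1334,.002,.159])
  print(row(k-.054*z,Rt)); print(row(k-.050*z,Rt))
```

```text
([0.01, 0.84, -0.89], [-1.5, 0.03, -0.02])
([0.01, 0.88, -0.74], [-1.5, 0.03, -0.02])
```

Request:
apply_moves(moves=[[[0,0,0],[0,0,0],0.4],[[0,0,0],[0,0,0],0.4],[[0,0,0],[0,0,0],0.4],[[0.05,0.3,-0.7],[-0.5,0,0],0.4],[[0.05,0.6,-0.75],[-1.0,0,0],0.4],[[0.05,0.9,-0.77],[-1.5,0,0],0.4],[[0.05,0.9,-0.77],[-1.5,0,0],0.4],[[0.05,0.9,-0.77],[-1.5,0,0],0.4]])

```text
t: 11.88
eef_pos: [0.5195, 0.041, 0.2214]
tool_rot: [0.167, 0.749, 0.626, 0.137]
contact_force: [-0.2, 0.4, 0.3]
gripper_width: 0.7
```

```bash
python3 st.py;python3 - <<'E'
from plan import *
from station import read_camera
for c in ("side","top"):
    i=read_camera(c)["color"][:,:,::-1]; 
    i=i[180:240,260:330] if c=="side" else i[190:250,190:270]
    cv2.imwrite(f"pics/{c}7.png",cv2.resize(np.ascontiguousarray(i),None,fx=8,fy=8,interpolation=2))
E
```

```text
grasp in box [-0.1315  0.0024  0.1564] theta 0.616 r 0.0691 F [-0.22  0.35  0.27] q [ 0.78  0.53 -1.3   2.18  1.22  0.8   0.1 ] w 59.5 11.875
```

View pics/side7.png

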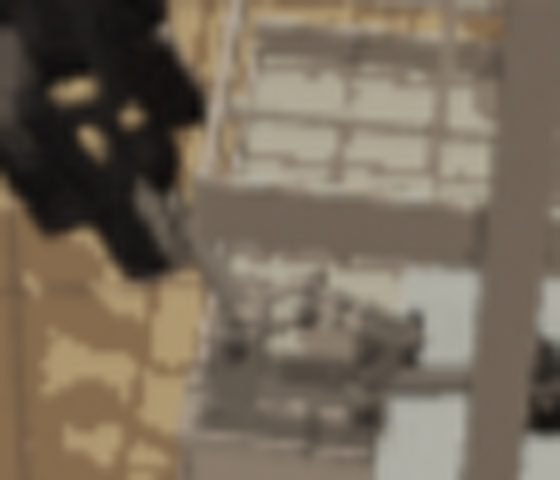

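View pics/top7.png

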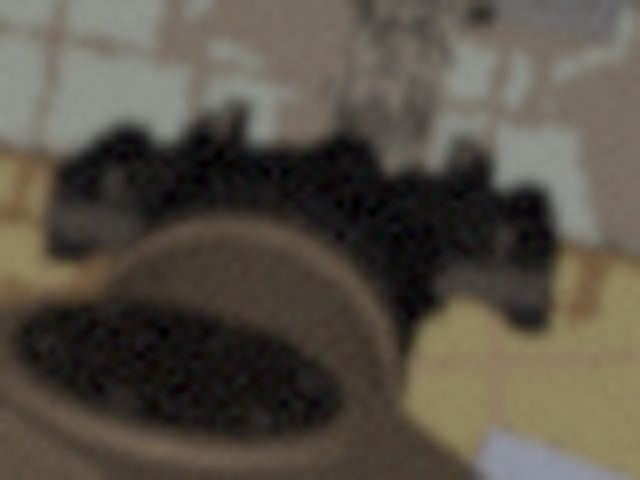

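Request:
apply_moves(moves=[[[0,0,0],[0,0,0],-0.2],[[0,0,0],[0,0,0],-0.8],[[0,0,0],[0,0,0],-0.8],[[0,0,0],[0,0,0],-0.8],[[0,0,0],[0,0,0],-0.8]], force=100)

```text
t: 12.6
eef_pos: [0.5195, 0.0413, 0.2216]
tool_rot: [0.168, 0.749, 0.626, 0.137]
contact_force: [-3.2, -0.0, 4.6]
gripper_width: 0.245
```

```bash
python3 st.py
python3 - <<'E'
from plan import *
p,R0,o=cur()
for th in np.arange(.7,1.3,.1): print(th,(R0.inv().apply(RB.apply(knob(th)-knob(.62)))/.025).round(2))
E
```

```text
grasp in box [-0.1316  0.0027  0.1566] theta 0.616 r 0.0693 F [-3.22 -0.02  4.58] q [ 0.78  0.53 -1.3   2.18  1.22  0.8   0.1 ] w 20.9 12.6
0.7 [-0.   -0.23  0.01]
0.7999999999999999 [-0.   -0.52  0.05]
0.8999999999999999 [-0.   -0.79  0.12]
0.9999999999999999 [-0.   -1.07  0.21]
1.0999999999999999 [-0.   -1.33  0.34]
1.1999999999999997 [-0.   -1.57  0.48]
1.2999999999999998 [-0.   -1.81  0.66]
```

Request:
apply_moves(moves=[[[0,-0.12,-0.06],[0,0,0],-0.8],[[0,-0.23,-0.05],[0,0,0],-0.8],[[0,-0.38,-0.03],[0,0,0],-0.8],[[0,-0.52,0],[0,0,0],-0.8]])

```text
t: 13.1
eef_pos: [0.511, 0.0428, 0.2168]
tool_rot: [0.168, 0.749, 0.626, 0.14]
contact_force: [19.5, 1.3, -14.1]
gripper_width: 0.242
```

```bash
python3 st.py
```

```text
grasp in box [-0.1399  0.0029  0.1519] theta 0.754 r 0.0692 F [ 19.45   1.26 -14.07] q [ 0.77  0.52 -1.3   2.21  1.24  0.78  0.06] w 20.6 13.1
```

Request:
apply_moves(moves=[[[0,-0.05,0.1],[0,0,0],-0.8],[[0,-0.15,0.15],[0,0,0],-0.8],[[0,-0.15,0.15],[0,0,0],-0.8]])

```text
t: 13.48
eef_pos: [0.5077, 0.044, 0.2128]
tool_rot: [0.169, 0.748, 0.626, 0.139]
contact_force: [-5.0, -2.5, 15.6]
gripper_width: 0.246
```

```bash
python3 st.py;python3 - <<'E'
from plan import *
from station import read_camera
for c in ("side",):
    i=read_camera(c)["color"][:,:,::-1]; 
    i=i[180:240,260:330] if c=="side" else i[190:250,190:270]
    cv2.imwrite(f"pics/{c}8.png",cv2.resize(np.ascontiguousarray(i),None,fx=8,fy=8,interpolation=2))
E
```

```text
grasp in box [-0.1434  0.0033  0.1479] theta 0.83 r 0.068 F [-5.05 -2.55 15.59] q [ 0.76  0.53 -1.29  2.22  1.25  0.78  0.04] w 20.9 13.475
```

View pics/side8.png

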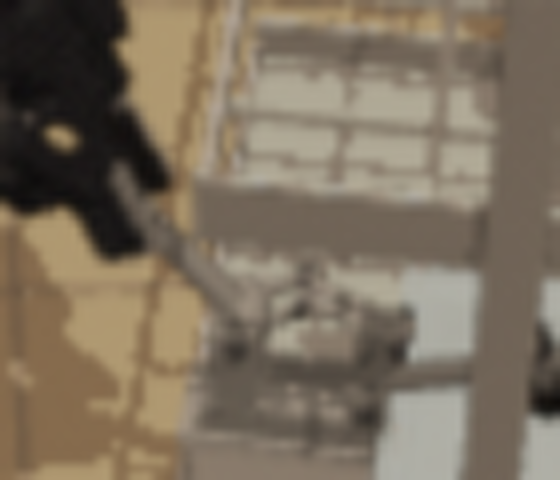

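Request:
apply_moves(moves=[[[0,-0.14,-0.03],[0,0,0],-0.8],[[0,-0.27,0.01],[0,0,0],-0.8],[[0,-0.41,0.05],[0,0,0],-0.8]])

```text
t: 13.9
eef_pos: [0.4969, 0.046, 0.2057]
tool_rot: [0.167, 0.749, 0.626, 0.137]
contact_force: [-2.9, 0.2, 4.9]
gripper_width: 0.243
```

```bash
python3 st.py
```

```text
grasp in box [-0.1547  0.0034  0.1407] theta 1.019 r 0.0704 F [-2.88  0.24  4.88] q [ 0.76  0.52 -1.29  2.24  1.27  0.78  0.01] w 20.7 13.9
```

Request:
apply_moves(moves=[[[0,-0.14,0.04],[0,0,0],-0.8],[[0,-0.28,0.11],[0,0,0],-0.8],[[0,-0.4,0.18],[0,0,0],-0.8],[[0,-0.52,0.26],[0,0,0],-0.8]])

```text
t: 14.4
eef_pos: [0.4851, 0.0483, 0.1932]
tool_rot: [0.166, 0.749, 0.627, 0.136]
contact_force: [-23.3, 3.7, 20.8]
gripper_width: 0.242
```

```bash
python3 st.py
```

```text
grasp in box [-0.1669  0.0037  0.1282] theta 1.261 r 0.0733 F [-23.32   3.68  20.76] q [ 0.74  0.53 -1.28  2.27  1.3   0.77 -0.04] w 20.6 14.4
```

Request:
apply_moves(moves=[[[0,0,-0.1],[0,0,0],-0.8],[[0,0,-0.1],[0,0,0],0.4],[[0,0,-0.1],[0,0,0],0.4],[[0,0,-0.1],[0,0,0],0.4],[[0,0,-0.1],[0,0,0],0.4],[[0,0.4,-0.9],[0,0,0],0.4],[[0,0.8,-1.8],[0,0,0],0.4],[[0,1.35,-2.9],[0,0,0],0.4],[[0,1.35,-2.9],[0,0,0],0.4]])

```text
t: 15.52
eef_pos: [0.4898, 0.0471, 0.2761]
tool_rot: [0.17, 0.749, 0.626, 0.138]
contact_force: [-0.3, -0.2, -0.8]
gripper_width: 0.699
```

```bash
python3 st.py;python3 - <<'E'
from plan import *
from station import read_camera
for c in ("side","top"):
    i=read_camera(c)["color"][:,:,::-1]; 
    i=i[170:280,240:380] if c=="side" else i[130:250,160:320]
    cv2.imwrite(f"pics/{c}9.png",cv2.resize(np.ascontiguousarray(i),None,fx=5,fy=5,interpolation=2))
E
```

```text
grasp in box [-0.1616  0.0033  0.2113] theta 0.645 r 0.1316 F [-0.26 -0.19 -0.75] q [ 0.9   0.34 -1.39  2.19  0.95  0.73  0.29] w 59.4 15.525
```

View pics/side9.png

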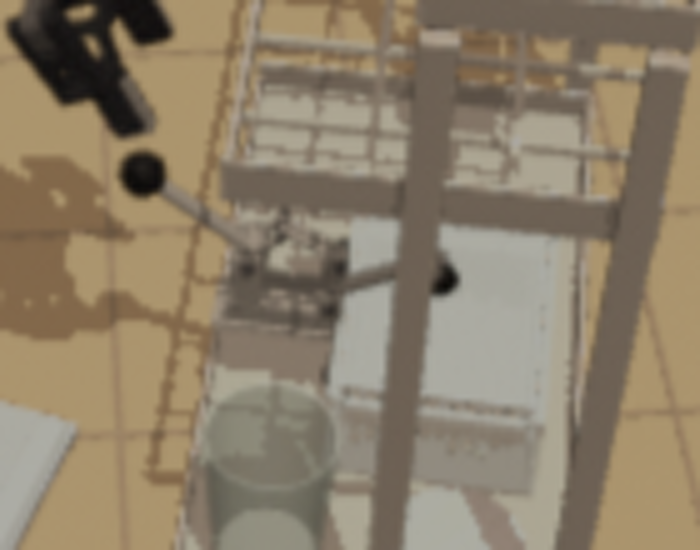

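View pics/top9.png

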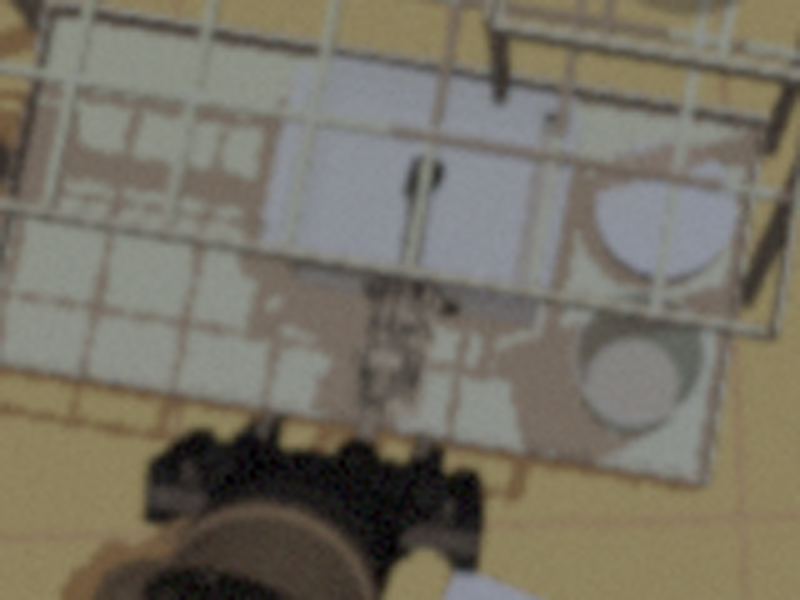

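Run:
```python
from plan import *
k,e=tri((268.6,204.6),(231.6,222)); g=RB.inv().apply(k-T)
print(e,g,np.radians(10)-np.arctan2(g[0]+.102,g[2]-.094),np.hypot(g[0]+.102,g[2]-.094))
Rt=ori(50); z=Rt.apply([0,0,1])
for tip in ([-.17,.125,.16],[-.09,.125,.11],[-.015,.125,.060]):
    t=w(tip)-.073*z; print(t,row(t,Rt))
```

```text
0.0002880016705439956 [-1.58139364e-01  8.96686298e-05  1.40190825e-01] 1.0568465023615683 0.07269952205418505
[0.47893017 0.17219579 0.23192124] ([4.89, -1.85, 0.95], [-1.5, 0.05, -0.01])
[0.5577317  0.1584002  0.18192124] ([4.93, 0.2, 4.12], [-1.5, 0.05, -0.01])
[0.63160814 0.14546684 0.13192124] ([4.96, 2.07, 7.2], [-1.5, 0.05, -0.01])
```

Request:
apply_moves(moves=[[[-0.1,-0.3,0],[0,0,0],-1],[[-0.1,-0.5,0.4],[0,0,0],-1],[[-0.1,-0.7,0.8],[0,0,0],-1],[[-0.1,-0.95,1.2],[0,0,0],-1],[[-0.1,-1.1,1.5],[0,0,0],-1],[[-0.1,-1.2,1.7],[0,0,0],-1],[[-0.1,-1.3,1.9],[0,0,0],-1]], force=40)

```text
t: 16.5
eef_pos: [0.4681, 0.0482, 0.2118]
tool_rot: [0.163, 0.748, 0.63, 0.13]
contact_force: [-58.8, 7.8, 32.4]
gripper_width: -0.001
```

```bash
python3 st.py
```

```text
grasp in box [-0.1842  0.0006  0.1465] theta 1.177 r 0.0975 F [-58.82   7.76  32.41] q [ 0.74  0.4  -1.24  2.29  1.15  0.68  0.07] w -0.1 16.5
```

Request:
apply_moves(moves=[[[0,-0.2,-0.4],[0,0,0],-1],[[0,0.1,-1.2],[0,0,0],-1],[[0,0.5,-2],[0,0,0],-1],[[0,0.5,-2],[0,0,0],-1]])

```text
t: 17.0
eef_pos: [0.4699, 0.0478, 0.2688]
tool_rot: [0.169, 0.749, 0.626, 0.138]
contact_force: [-1.3, -0.1, -0.1]
gripper_width: -0.004
```

```bash
python3 st.py;python3 - <<'E'
from plan import *
from station import read_camera
for c in ("side","top"):
    i=read_camera(c)["color"][:,:,::-1]; 
    i=i[170:280,240:380] if c=="side" else i[130:250,160:320]
    cv2.imwrite(f"pics/{c}10.png",cv2.resize(np.ascontiguousarray(i),None,fx=5,fy=5,interpolation=2))
E
```

```text
grasp in box [-0.1814  0.0005  0.2039] theta 0.8 r 0.1356 F [-1.31 -0.14 -0.14] q [ 0.9   0.28 -1.36  2.23  0.91  0.67  0.3 ] w -0.4 17.0
```

View pics/side10.png

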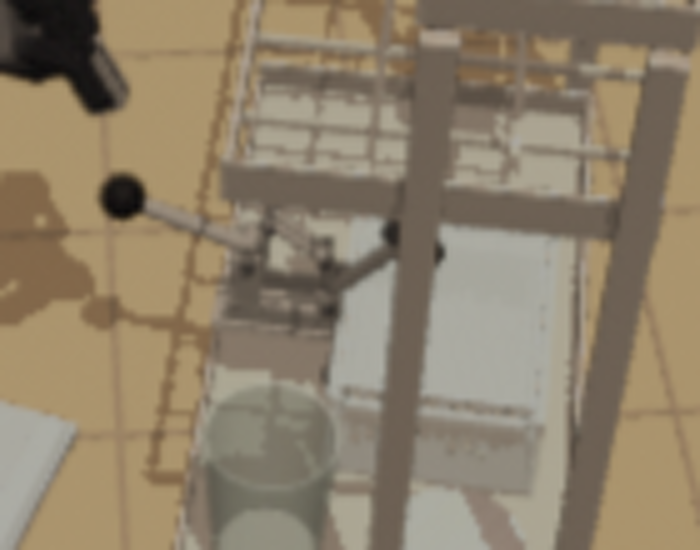

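View pics/top10.png

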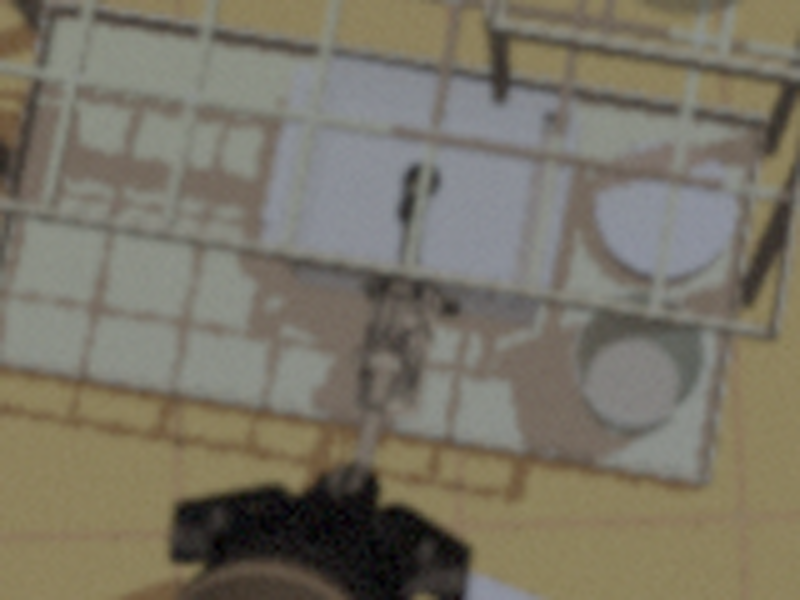

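Run:
```python
from plan import *
k,e=tri((240+122/5,170+196/5),(231.0,224.8)); 
Rt=ori(50); z=Rt.apply([0,0,1])
for tip in ([-.17,.125,.16],[-.09,.125,.11],[-.015,.125,.060]):
    t=w(tip)-.073*z; print(t,row(t,Rt))
```

```text
[0.47893017 0.17219579 0.23192124] ([5.0, -1.04, 1.04], [-1.5, 0.05, -0.01])
[0.5577317  0.1584002  0.18192124] ([5.03, 1.02, 4.21], [-1.5, 0.05, -0.01])
[0.63160814 0.14546684 0.13192124] ([5.06, 2.89, 7.29], [-1.5, 0.05, -0.01])
```

Request:
apply_moves(moves=[[[2.5,0,0],[0,0,0],-1],[[5,-0.4,0.5],[-0.8,0,0],-1],[[5,-0.4,1],[-1.5,0,0],-1],[[5,-0.2,1.5],[-1.5,0.05,0],-1],[[5.03,1,3.4],[-1.5,0.05,0],-1],[[5.03,1.02,4.2],[-1.5,0.05,0],-1],[[5.03,1.02,4.2],[-1.5,0.05,0],-1],[[5.03,1.02,4.2],[-1.5,0.05,0],-1]])

```text
t: 18.1
eef_pos: [0.5572, 0.1597, 0.1826]
tool_rot: [0.261, 0.72, 0.604, 0.221]
contact_force: [-0.1, 0.8, 0.4]
gripper_width: -0.002
```

```bash
python3 st.py;python3 - <<'E'
from plan import *
from station import read_camera
Rt=ori(50); z=Rt.apply([0,0,1])
for tip in ([-.09,.125,.11],[-.015,.125,.060]):
    t=w(tip)-.073*z; print(t,row(t,Rt))
for c in ("side","top"):
    i=read_camera(c)["color"][:,:,::-1]; 
    i=i[150:270,240:380] if c=="side" else i[130:250,160:320]
    cv2.imwrite(f"pics/{c}11.png",cv2.resize(np.ascontiguousarray(i),None,fx=5,fy=5,interpolation=2))
E
```

```text
grasp in box [-0.103   0.1264  0.1252] theta 0.206 r 0.0312 F [-0.13  0.81  0.4 ] q [ 0.21  0.57 -0.97  2.2   1.69  0.89 -0.55] w -0.2 18.1
[0.5577317  0.1584002  0.18192124] ([-0.05, 0.01, 0.04], [-0.0, -0.01, -0.01])
[0.63160814 0.14546684 0.13192124] ([-0.06, 1.02, 3.5], [-0.0, -0.01, -0.01])
```

View pics/side11.png

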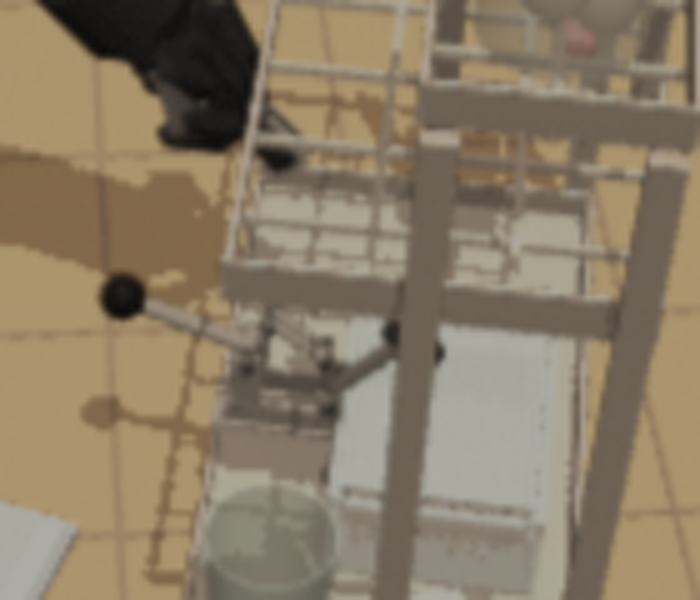

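View pics/top11.png

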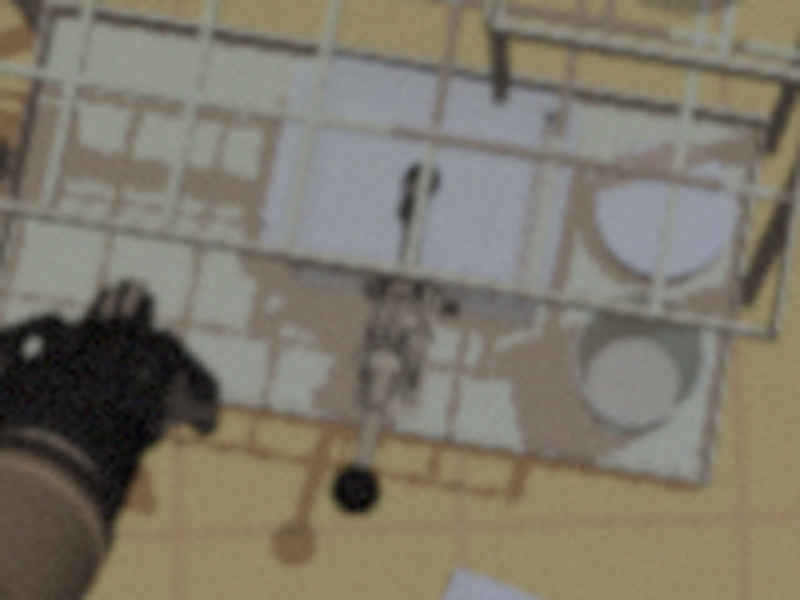

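Request:
apply_moves(moves=[[[0,0.3,1.0],[0,0,0],-1],[[0,0.6,2.0],[0,0,0],-1],[[0,0.85,3.0],[0,0,0],-1],[[0,1.02,3.5],[0,0,0],-1],[[0,1.02,3.5],[0,0,0],-1],[[-0.3,1.02,3.5],[0,0,0],-1]])

```text
t: 18.95
eef_pos: [0.6307, 0.1398, 0.133]
tool_rot: [0.261, 0.719, 0.604, 0.222]
contact_force: [0.5, 0.2, 0.4]
gripper_width: -0.003
```

```bash
python3 st.py;python3 - <<'E'
from plan import *
from station import read_camera
p,R0,o=cur(); print("tip box",RB.inv().apply(p+R0.apply([0,0,.073])-T))
for c in ("side","top"):
    i=read_camera(c)["color"][:,:,::-1]; 
    i=i[150:270,240:380] if c=="side" else i[130:250,160:320]
    cv2.imwrite(f"pics/{c}12.png",cv2.resize(np.ascontiguousarray(i),None,fx=5,fy=5,interpolation=2))
E
```

```text
grasp in box [-0.0271  0.1195  0.0757] theta -1.636 r 0.0771 F [0.47 0.2  0.45] q [ 0.22  0.72 -0.87  2.08  1.83  0.87 -0.52] w -0.2 18.95
tip box [-0.01484423  0.11954774  0.06110557]
```

View pics/side12.png

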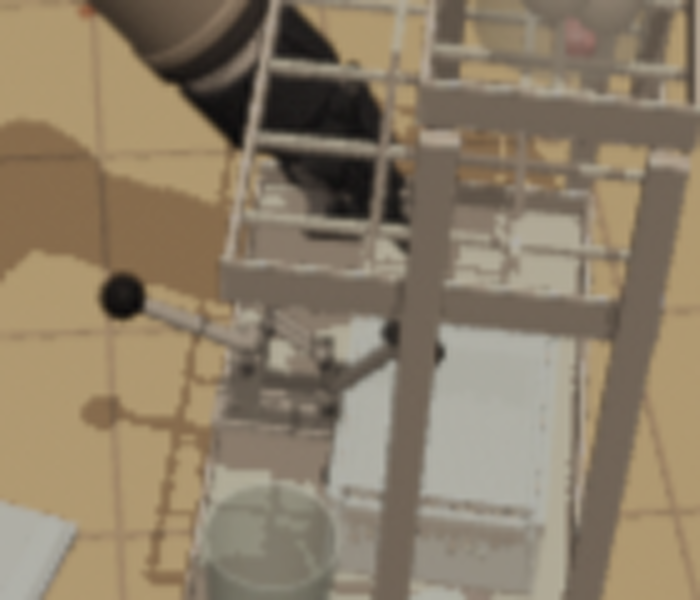

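View pics/top12.png

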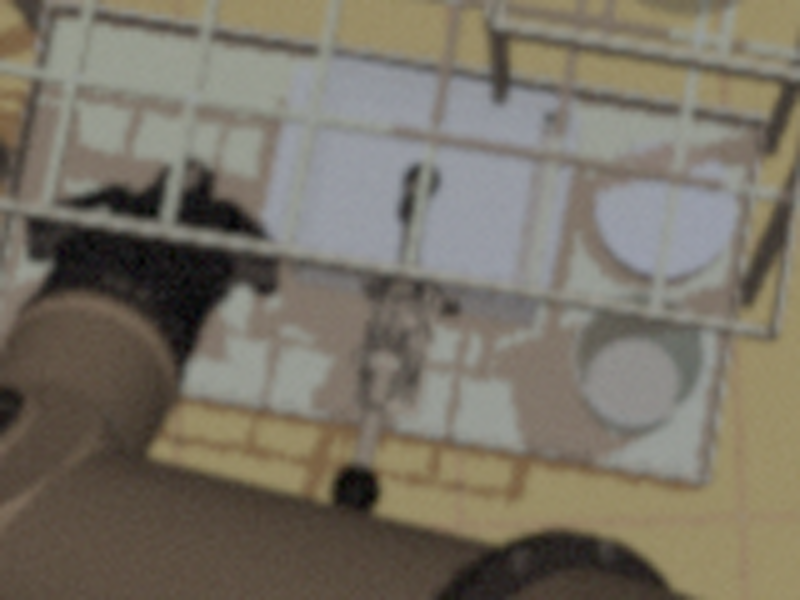

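Request:
apply_moves(moves=[[[-0.3,0,0],[0,0,0],-1],[[-0.6,0,0],[0,0,0],-1],[[-0.8,0,0],[0,0,0],-1],[[-0.9,0,0],[0,0,0],-1]])

```text
t: 19.55
eef_pos: [0.6274, 0.116, 0.1321]
tool_rot: [0.261, 0.72, 0.604, 0.221]
contact_force: [0.1, 0.2, 0.2]
gripper_width: -0.001
```

```bash
cat > tip.py <<'E'
from plan import *
p,R0,o=cur(); print("tip box",RB.inv().apply(p+R0.apply([0,0,.073])-T).round(4),"F box",RB.inv().apply(o["contact_force"]).round(2),o["t"])
E
python3 tip.py
```

```text
tip box [-0.014   0.0953  0.0602] F box [0.08 0.25 0.19] 19.55
```

Request:
apply_moves(moves=[[[-0.08,0,0],[0,0,0],-1],[[-0.16,0,0],[0,0,0],-1],[[-0.24,0,0],[0,0,0],-1]])

```text
t: 19.92
eef_pos: [0.6264, 0.1109, 0.1321]
tool_rot: [0.261, 0.72, 0.604, 0.221]
contact_force: [-0.2, 0.9, 1.0]
gripper_width: -0.0
```

```bash
python3 tip.py
```

```text
tip box [-0.0142  0.0902  0.0602] F box [-0.35  0.86  0.95] 19.925
```

Request:
apply_moves(moves=[[[-0.07,0,0],[0,0,0],-1],[[-0.14,0,0],[0,0,0],-1]])

```text
t: 20.18
eef_pos: [0.6258, 0.1074, 0.1321]
tool_rot: [0.261, 0.72, 0.604, 0.221]
contact_force: [-0.5, 1.8, -0.2]
gripper_width: 0.001
```

```bash
python3 tip.py;python3 - <<'E'
from plan import *
from station import read_camera
for c in ("side","top"):
    i=read_camera(c)["color"][:,:,::-1]; 
    i=i[180:270,280:380] if c=="side" else i[140:210,190:290]
    cv2.imwrite(f"pics/{c}13.png",cv2.resize(np.ascontiguousarray(i),None,fx=6.5,fy=6.5,interpolation=2))
E
```

```text
tip box [-0.0142  0.0866  0.0602] F box [-0.75  1.66 -0.24] 20.175
```

View pics/side13.png

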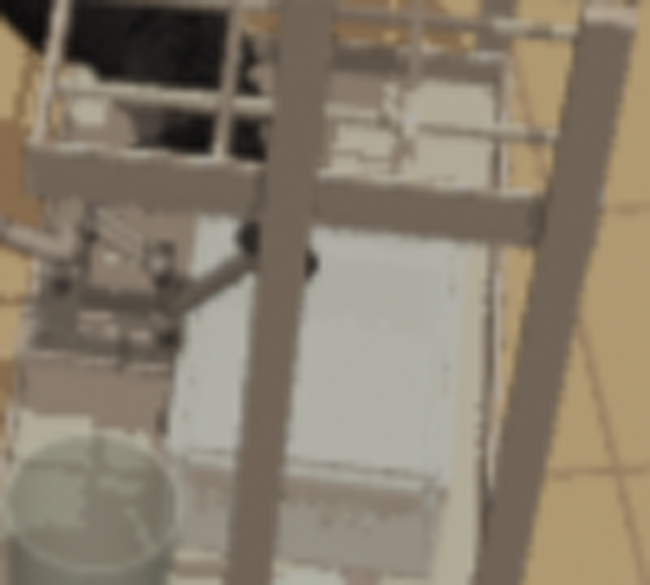

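View pics/top13.png

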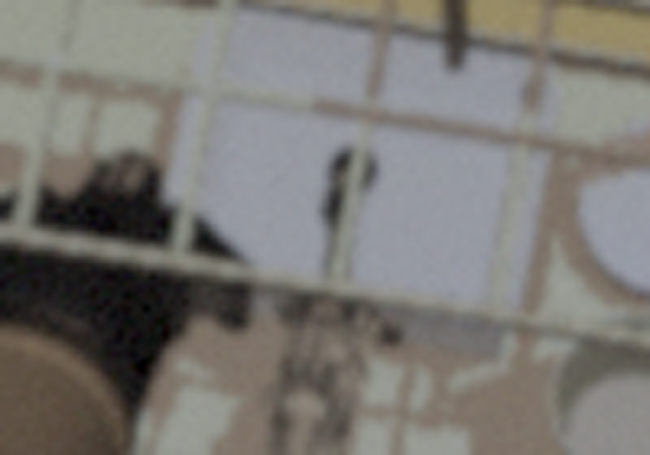

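Request:
apply_moves(moves=[[[-0.05,0,0],[0,0,0],-1],[[-0.1,0,0],[0,0,0],-1]])

```text
t: 20.52
eef_pos: [0.6254, 0.1048, 0.1321]
tool_rot: [0.261, 0.72, 0.604, 0.221]
contact_force: [0.6, 0.8, 0.3]
gripper_width: 0.001
```

```bash
python3 tip.py
```

```text
tip box [-0.0141  0.084   0.0602] F box [0.42 0.87 0.31] 20.525
```

Request:
apply_moves(moves=[[[-0.05,0,0],[0,0,0],-1],[[-0.1,0,0],[0,0,0],-1]])

```text
t: 20.78
eef_pos: [0.6249, 0.1023, 0.1321]
tool_rot: [0.261, 0.72, 0.604, 0.221]
contact_force: [0.1, 0.5, 0.4]
gripper_width: 0.002
```

```bash
python3 tip.py
```

```text
tip box [-0.0141  0.0814  0.0602] F box [0.04 0.56 0.36] 20.775
```

Request:
apply_moves(moves=[[[-0.05,0,0],[0,0,0],-1],[[-0.1,0,0],[0,0,0],-1]])

```text
t: 21.02
eef_pos: [0.6245, 0.0998, 0.1321]
tool_rot: [0.261, 0.72, 0.604, 0.221]
contact_force: [-1.2, 1.5, 0.3]
gripper_width: -0.001
```

```bash
python3 tip.py
```

```text
tip box [-0.0141  0.0789  0.0601] F box [-1.4   1.25  0.29] 21.025
```

```bash
python3 tip.py;python3 - <<'E'
from plan import *
from station import read_camera
for c in ("side","top"):
    i=read_camera(c)["color"][:,:,::-1]; 
    i=i[180:270,280:380] if c=="side" else i[140:210,190:290]
    cv2.imwrite(f"pics/{c}14.png",cv2.resize(np.ascontiguousarray(i),None,fx=6.5,fy=6.5,interpolation=2))
E
```

```text
tip box [-0.0141  0.0789  0.0601] F box [-1.4   1.25  0.29] 21.025
```

View pics/side14.png

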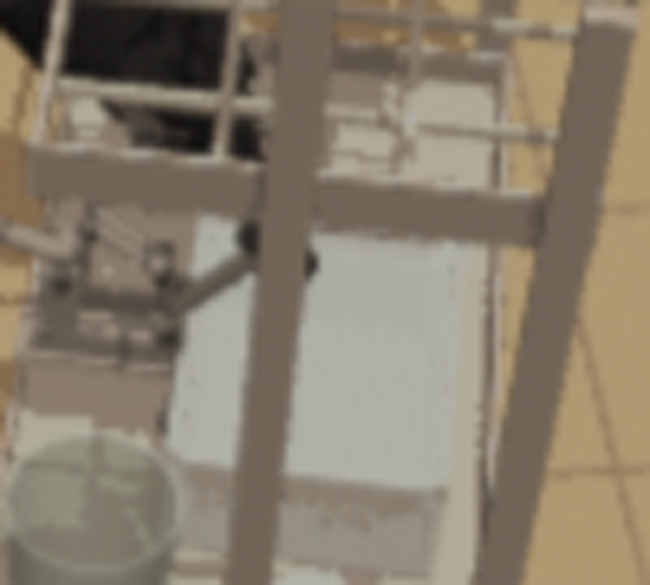

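View pics/top14.png

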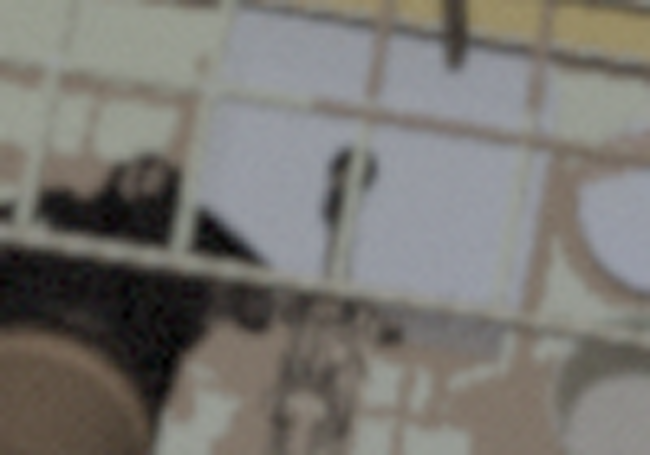

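Request:
apply_moves(moves=[[[-0.04,0,0],[0,0,0],-1],[[-0.08,0,0],[0,0,0],-1]])

```text
t: 21.38
eef_pos: [0.6242, 0.0979, 0.1321]
tool_rot: [0.261, 0.72, 0.604, 0.221]
contact_force: [1.2, 2.6, 0.1]
gripper_width: 0.0
```

```bash
python3 tip.py
```

```text
tip box [-0.0141  0.077   0.0602] F box [0.7  2.74 0.07] 21.375
```

Request:
apply_moves(moves=[[[-0.04,0,0],[0,0,0],-1],[[-0.06,0,0],[0,0,0],-1]])

```text
t: 21.62
eef_pos: [0.624, 0.0976, 0.1324]
tool_rot: [0.261, 0.72, 0.604, 0.222]
contact_force: [1.7, 3.6, 0.6]
gripper_width: -0.003
```

```bash
python3 tip.py
```

```text
tip box [-0.0142  0.0768  0.0605] F box [1.04 3.83 0.55] 21.625
```

Request:
apply_moves(moves=[[[-0.04,0,0],[0,0,0],-1],[[-0.04,0,0],[0,0,0],-1]])

```text
t: 21.88
eef_pos: [0.624, 0.0973, 0.1327]
tool_rot: [0.26, 0.719, 0.605, 0.222]
contact_force: [1.1, 4.8, -0.0]
gripper_width: -0.001
```

```bash
python3 tip.py
```

```text
tip box [-0.0141  0.0766  0.0608] F box [ 0.22  4.92 -0.04] 21.875
```

Request:
apply_moves(moves=[[[0.4,0,0],[0,0,0],-1],[[1.2,0,0],[0,0,0],-1],[[1.8,0,0],[0,0,0],-1],[[1.9,-0.3,-1.0],[0,0,0],-1],[[1.9,-0.6,-2.0],[0,0,0],-1],[[1.9,-1.0,-3.5],[0,0,0],-1],[[1.9,-1.6,-4.5],[0,0,0],-1],[[1.9,-2,-5.5],[0,0,0],-1],[[1.9,-2,-5.5],[0,0,0],-1]])

```text
t: 23.0
eef_pos: [0.5063, 0.1655, 0.2063]
tool_rot: [0.261, 0.719, 0.605, 0.222]
contact_force: [0.7, -0.4, -0.5]
gripper_width: 0.0
```

```bash
python3 tip.py; python3 st.py;python3 - <<'E'
from plan import *
from station import read_camera
for c in ("side","top"):
    i=read_camera(c)["color"][:,:,::-1]; cv2.imwrite(f"pics/{c}15f.png",i)
    i=i[180:280,260:380] if c=="side" else i[130:240,190:330]
    cv2.imwrite(f"pics/{c}15.png",cv2.resize(np.ascontiguousarray(i),None,fx=5.5,fy=5.5,interpolation=2))
E
```

```text
tip box [-0.1418  0.1234  0.1344] F box [ 0.81 -0.3  -0.49] 23.0
grasp in box [-0.1541  0.1233  0.149 ] theta 0.933 r 0.0757 F [ 0.75 -0.44 -0.49] q [ 0.22  0.47 -1.03  2.28  1.61  0.89 -0.58] w 0.0 23.0
```

View pics/side15.png

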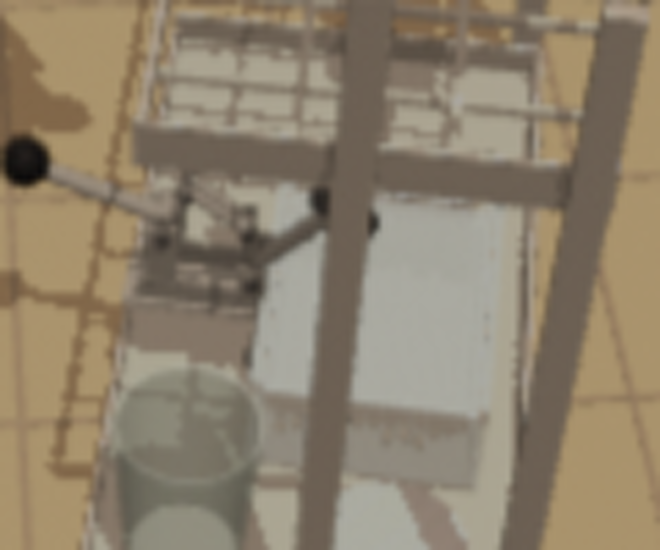

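View pics/top15.png

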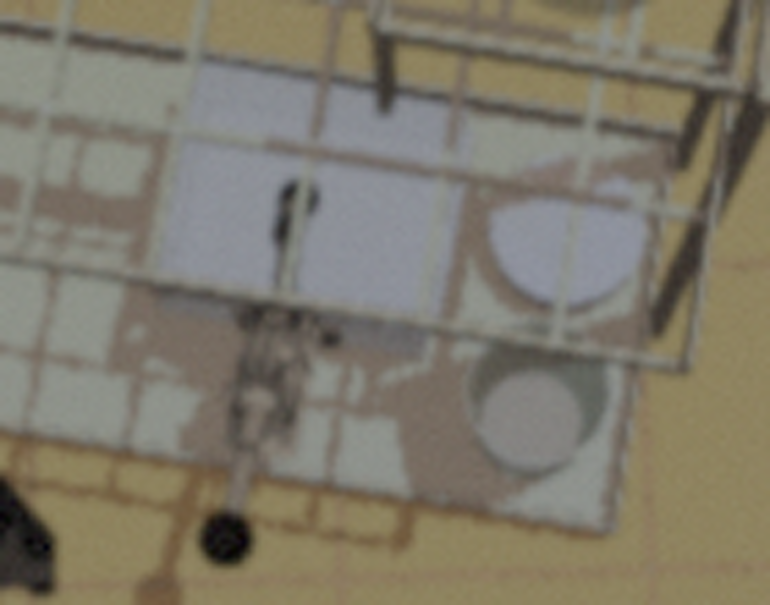

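Run:
```python
from plan import *
k,e=tri((264.5,209.1),(231.1,227.6)); g=RB.inv().apply(k-T)
print(e,g,np.radians(10)-np.arctan2(g[0]+.102,g[2]-.094),np.hypot(g[0]+.102,g[2]-.094))
Rt=ori(65); z=Rt.apply([0,0,1])
for tip in ([-.19,.09,.14],[-.197,.003,.15],[-.197,.003,.093]):
    t=w(tip)-.073*z; print(t,row(t,Rt))
```

```text
0.00026388119289097136 [-0.1690846   0.00098666  0.12173374] 1.3533124637022287 0.0725913493198196
[0.4690258  0.13839742 0.22216047] ([-1.29, -0.6, -1.38], [1.51, -0.01, -0.01])
[0.44712796 0.05390787 0.23216047] ([-4.77, -0.55, -1.87], [1.51, -0.01, -0.01])
[0.44712796 0.05390787 0.17516047] ([-4.78, -2.01, -0.12], [1.51, -0.01, -0.01])
```

Request:
apply_moves(moves=[[[-0.5,-0.6,-1.4],[0.8,0,0],-1],[[-1.3,-0.6,-1.6],[1.5,0,0],-1],[[-3,-0.5,-1.9],[1.5,0,0],-1],[[-4.77,-0.5,-1.9],[1.5,0,0],-1],[[-4.77,-0.5,-1.9],[1.5,0,0],-1],[[-4.77,-0.5,-1.9],[1.5,0,0],-1]])

```text
t: 23.85
eef_pos: [0.4477, 0.0535, 0.2335]
tool_rot: [0.165, 0.748, 0.627, 0.141]
contact_force: [-0.6, 0.2, 1.6]
gripper_width: 0.003
```

```bash
python3 tip.py; python3 st.py
python3 - <<'E'
from plan import *
Rt=ori(65); z=Rt.apply([0,0,1])
for tip in ([-.195,.003,.15],[-.195,.003,.095]):
    t=w(tip)-.073*z; print(t,row(t,Rt))
E
```

```text
tip box [-0.1963  0.0029  0.1514] F box [-0.63  0.06  1.63] 23.85
grasp in box [-0.2043  0.0029  0.1686] theta 1.115 r 0.1266 F [-0.61  0.16  1.63] q [ 0.73  0.25 -1.19  2.32  0.98  0.56  0.18] w 0.2 23.85
[0.449098   0.05356298 0.23216047] ([0.01, 0.02, 0.07], [0.0, -0.02, -0.02])
[0.449098   0.05356298 0.17716047] ([0.0, -0.91, 2.07], [0.0, -0.02, -0.02])
```

Request:
apply_moves(moves=[[[0,-0.3,0.7],[0,0,0],-1],[[0,-0.6,1.4],[0,0,0],-1],[[0,-0.9,2.05],[0,0,0],-1],[[0,-0.9,2.05],[0,0,0],-1],[[0,-0.9,2.05],[0,0,0],-1]])

```text
t: 24.48
eef_pos: [0.4487, 0.0547, 0.1779]
tool_rot: [0.165, 0.747, 0.628, 0.141]
contact_force: [-0.6, 0.4, -0.5]
gripper_width: 0.001
```

```bash
python3 tip.py; python3 st.py
python3 - <<'E'
from plan import *
from station import read_camera
for c in ("side",):
    i=read_camera(c)["color"][:,:,::-1]
    i=i[160:280,230:370]
    cv2.imwrite(f"pics/{c}16.png",cv2.resize(np.ascontiguousarray(i),None,fx=5,fy=5,interpolation=2))
p,R0,o=cur()
tip=RB.inv().apply(p+R0.apply([0,0,.073])-T)
yb=np.array([.906,0,.423]);zb=np.array([.423,0,-.906])
for th in (1.3,1.2,1.1,1.0,.9,.8,.7,.6,.5,.4,.3,.2,.1,0,-.05):
    tt=knob(th)-.0225*yb+.016*zb
    d=(tt-tip)/.025; print(th,[round(d@yb,2),round(d@zb,2)])
E
```

```text
tip box [-0.1955  0.0043  0.0957] F box [-0.7   0.26 -0.47] 24.475
grasp in box [-0.2036  0.0043  0.1129] theta 1.561 r 0.1033 F [-0.64  0.38 -0.47] q [ 0.55  0.37 -1.04  2.36  1.29  0.57 -0.14] w 0.1 24.475
1.3 [np.float64(0.62), np.float64(0.07)]
1.2 [np.float64(0.85), np.float64(-0.1)]
1.1 [np.float64(1.1), np.float64(-0.25)]
1.0 [np.float64(1.36), np.float64(-0.37)]
0.9 [np.float64(1.63), np.float64(-0.47)]
0.8 [np.float64(1.91), np.float64(-0.54)]
0.7 [np.float64(2.2), np.float64(-0.58)]
0.6 [np.float64(2.48), np.float64(-0.59)]
0.5 [np.float64(2.77), np.float64(-0.57)]
0.4 [np.float64(3.05), np.float64(-0.53)]
0.3 [np.float64(3.33), np.float64(-0.45)]
0.2 [np.float64(3.6), np.float64(-0.35)]
0.1 [np.float64(3.86), np.float64(-0.22)]
0 [np.float64(4.1), np.float64(-0.07)]
-0.05 [np.float64(4.22), np.float64(0.02)]
```

View pics/side16.png

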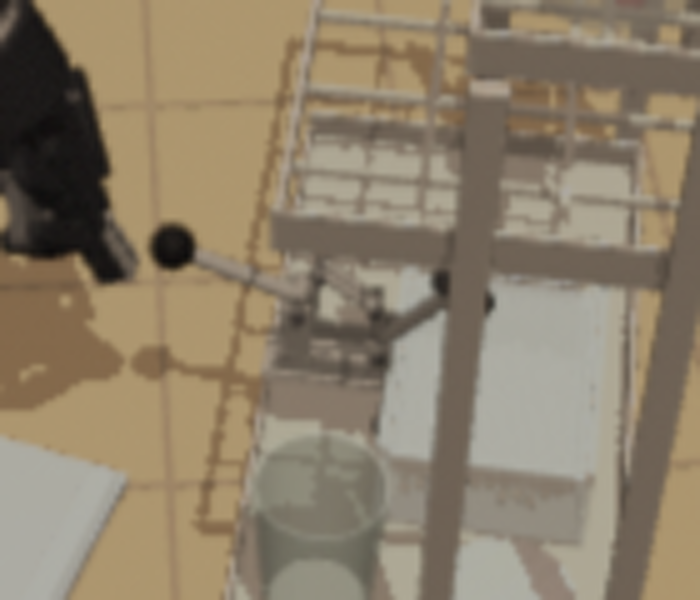

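Request:
apply_moves(moves=[[[-0.05,0.4,0.15],[0,0,0],-1],[[-0.05,0.65,0.1],[0,0,0],-1],[[-0.05,0.88,0],[0,0,0],-1],[[-0.05,1.1,-0.12],[0,0,0],-1],[[-0.05,1.36,-0.25],[0,0,0],-1],[[-0.05,1.63,-0.35],[0,0,0],-1]])

```text
t: 25.28
eef_pos: [0.4813, 0.046, 0.2032]
tool_rot: [0.165, 0.748, 0.627, 0.14]
contact_force: [-2.8, 1.1, 0.3]
gripper_width: 0.002
```

```bash
python3 tip.py; python3 st.py
python3 - <<'E'
from plan import *
from station import read_camera
for c in ("side",):
    i=read_camera(c)["color"][:,:,::-1]
    i=i[160:280,230:370]
    cv2.imwrite(f"pics/{c}17.png",cv2.resize(np.ascontiguousarray(i),None,fx=5,fy=5,interpolation=2))
E
```

```text
tip box [-0.1619  0.0012  0.121 ] F box [-2.97  0.64  0.34] 25.275
grasp in box [-0.17    0.0012  0.1382] theta 1.168 r 0.0811 F [-2.82  1.14  0.34] q [ 0.61  0.36 -1.07  2.28  1.16  0.59  0.05] w 0.1 25.275
```

View pics/side17.png

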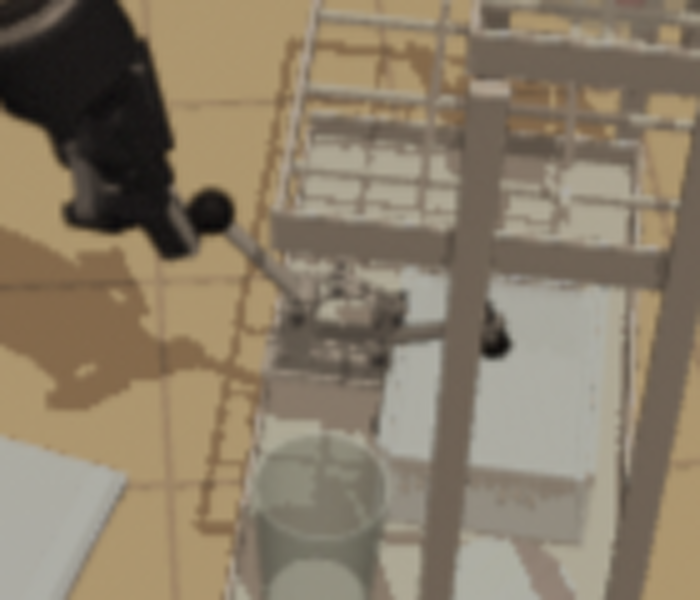

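Request:
apply_moves(moves=[[[0.05,0.28,-0.07],[0,0,0],-1],[[0.05,0.57,-0.1],[0,0,0],-1],[[0.05,0.85,-0.11],[0,0,0],-1],[[0.05,1.14,-0.1],[0,0,0],-1],[[0.05,1.42,-0.06],[0,0,0],-1]])

```text
t: 25.95
eef_pos: [0.5125, 0.0419, 0.2191]
tool_rot: [0.165, 0.748, 0.627, 0.14]
contact_force: [-4.3, 0.3, 0.7]
gripper_width: -0.0
```

```bash
python3 tip.py; python3 st.py
python3 - <<'E'
from plan import *
from station import read_camera
for c in ("side","top"):
    i=read_camera(c)["color"][:,:,::-1]
    i=i[160:280,230:370] if c=="side" else i[130:250,160:320]
    cv2.imwrite(f"pics/{c}18.png",cv2.resize(np.ascontiguousarray(i),None,fx=5,fy=5,interpolation=2))
E
```

```text
tip box [-0.1305  0.0026  0.137 ] F box [-4.27 -0.47  0.7 ] 25.95
grasp in box [-0.1385  0.0026  0.1542] theta 0.72 r 0.0704 F [-4.29  0.27  0.7 ] q [ 0.64  0.39 -1.08  2.21  1.1   0.62  0.16] w -0.0 25.95
```

View pics/side18.png

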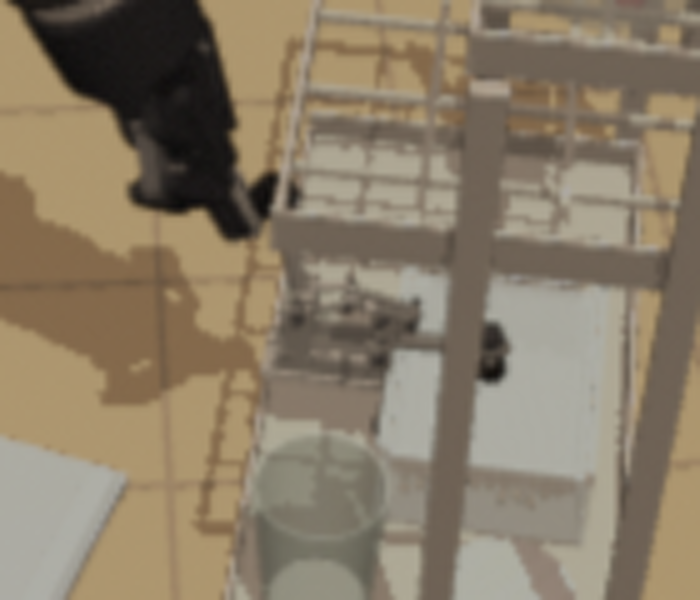

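View pics/top18.png

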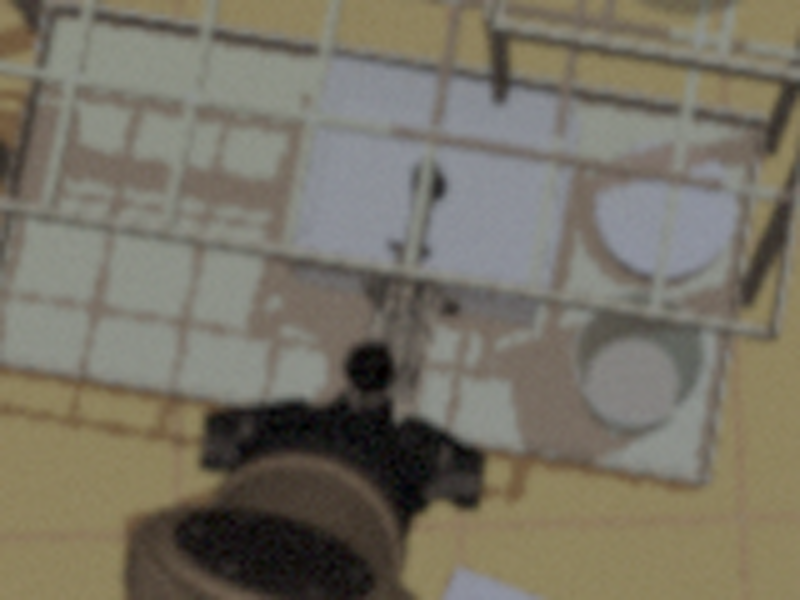

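Request:
apply_moves(moves=[[[0,0.15,0.04],[0,0,0],-1],[[0,0.28,0.08],[0,0,0],-1],[[0,0.42,0.13],[0,0,0],-1],[[0,0.55,0.18],[0,0,0],-1]])

```text
t: 26.55
eef_pos: [0.5255, 0.0395, 0.2201]
tool_rot: [0.165, 0.748, 0.628, 0.139]
contact_force: [-4.7, 0.8, 0.3]
gripper_width: 0.002
```

```bash
python3 tip.py; python3 st.py
```

```text
tip box [-0.1174  0.0024  0.1379] F box [-4.73 -0.05  0.33] 26.55
grasp in box [-0.1254  0.0024  0.1552] theta 0.541 r 0.0655 F [-4.67  0.76  0.33] q [ 0.63  0.41 -1.07  2.18  1.1   0.64  0.18] w 0.1 26.55
```

Request:
apply_moves(moves=[[[0,0.13,0.06],[0,0,0],-1],[[0,0.26,0.13],[0,0,0],-1],[[0,0.38,0.2],[0,0,0],-1],[[0,0.5,0.26],[0,0,0],-1]])

```text
t: 27.05
eef_pos: [0.5383, 0.0378, 0.2197]
tool_rot: [0.165, 0.748, 0.628, 0.139]
contact_force: [-29.6, 0.5, 24.2]
gripper_width: 0.004
```

```bash
python3 tip.py; python3 st.py
python3 - <<'E'
from plan import *
from station import read_camera
for c in ("side","top"):
    i=read_camera(c)["color"][:,:,::-1]
    i=i[160:280,230:370] if c=="side" else i[130:250,160:320]
    cv2.imwrite(f"pics/{c}19.png",cv2.resize(np.ascontiguousarray(i),None,fx=5,fy=5,interpolation=2))
E
```

```text
tip box [-0.1046  0.0029  0.1375] F box [-29.25  -4.62  24.2 ] 27.05
grasp in box [-0.1126  0.0029  0.1547] theta 0.347 r 0.0616 F [-29.61   0.49  24.2 ] q [ 0.62  0.43 -1.06  2.15  1.11  0.65  0.2 ] w 0.3 27.05
```

View pics/side19.png

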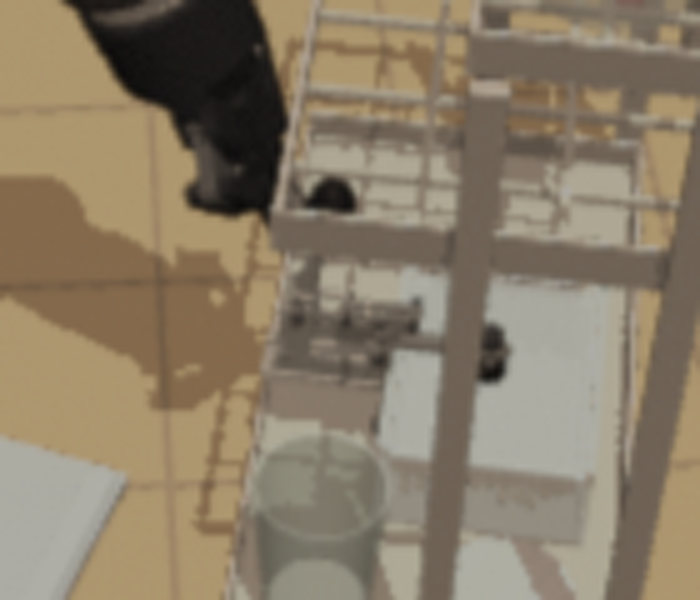

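View pics/top19.png

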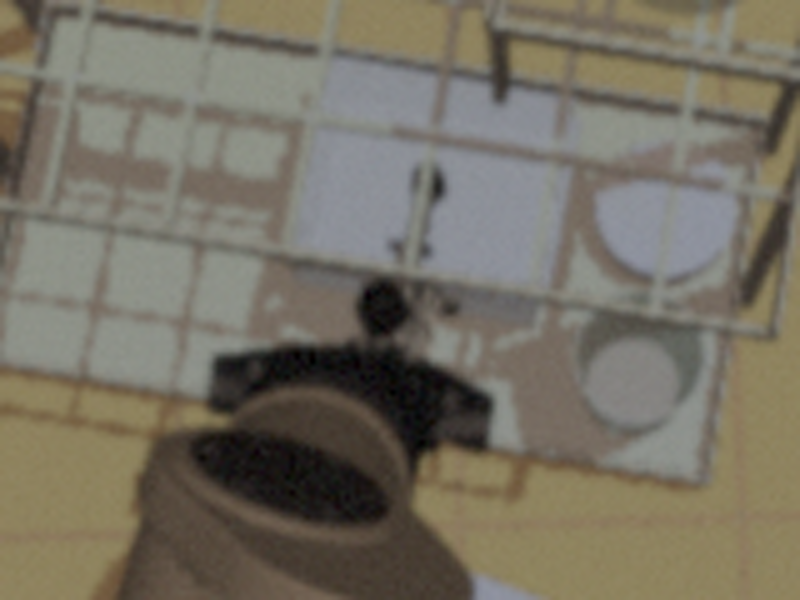

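Request:
apply_moves(moves=[[[0,-0.5,0],[0,0,0],-1],[[0,-1.2,-0.2],[0,0,0],-1],[[0,-2.2,-0.8],[0,0,0],-1],[[0,-2.6,-2.2],[0,0,0],-1],[[0,-2.6,-3.0],[0,0,0],-1],[[0,-2.6,-3.0],[0,0,0],-1]])

```text
t: 27.9
eef_pos: [0.4514, 0.0526, 0.2618]
tool_rot: [0.167, 0.748, 0.627, 0.141]
contact_force: [-0.1, -0.5, -0.4]
gripper_width: 0.0
```

```bash
python3 tip.py
python3 - <<'E'
from plan import *
from station import read_camera
for c in ("side","top"):
    i=read_camera(c)["color"][:,:,::-1]; cv2.imwrite(f"pics/{c}20f.png",i)
    i=i[160:300,240:380] if c=="side" else i[130:250,160:320]
    cv2.imwrite(f"pics/{c}20.png",cv2.resize(np.ascontiguousarray(i),None,fx=4.2,fy=4.2,interpolation=2))
E
```

```text
tip box [-0.1923  0.0025  0.1798] F box [ 0.   -0.49 -0.42] 27.9
```

View pics/side20.png

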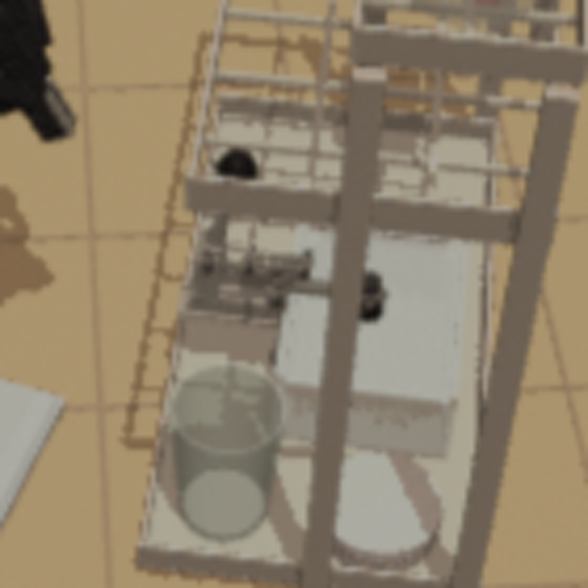

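View pics/top20f.png

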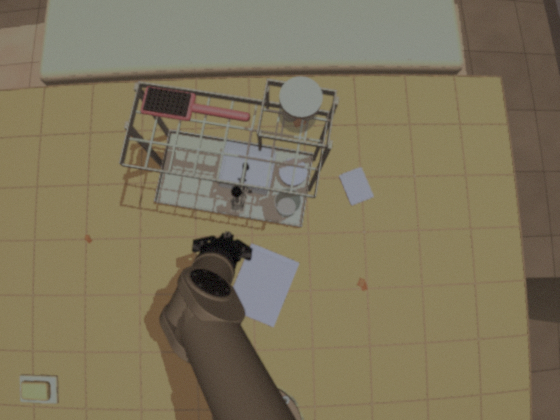

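View pics/top20.png

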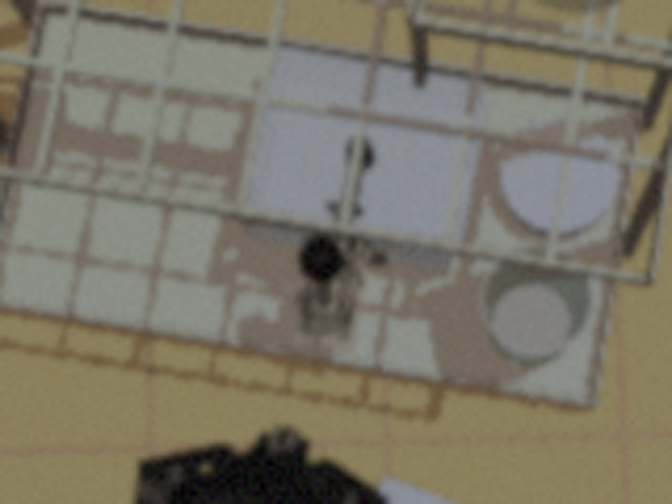

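Run:
```python
import cv2,numpy as np
from h import *
for c,reg in (("side",((190,205,285,308),(245,300,275,350),(95,130,335,380))),("top",((180,200,225,250),(155,220,270,310),(80,125,135,255)))):
    a=cv2.imread(f"pics/{c}0.png").astype(int);b=cv2.imread(f"pics/{c}20f.png").astype(int)
    for r in reg:
        A=a[r[0]:r[1],r[2]:r[3]];B=b[r[0]:r[1],r[2]:r[3]]; d=np.abs(A-B).max(2); print(c,r,"diff>40:",(d>40).sum())
    for i,n in((a,"0"),(b,"20")):
        r=reg[0]; m=i[r[0]:r[1],r[2]:r[3]].max(2)<50; y,x=np.nonzero(m); print(c,n,"knob",y.mean()+r[0],x.mean()+r[2],m.sum())
from station import hand_in
print(hand_in())
```

```text
side (190, 205, 285, 308) diff>40: 0
side (245, 300, 275, 350) diff>40: 38
side (95, 130, 335, 380) diff>40: 0
side 0 knob 198.925 296.175 40
side 20 knob 198.8684210526316 296.13157894736844 38
top (180, 200, 225, 250) diff>40: 0
top (155, 220, 270, 310) diff>40: 0
top (80, 125, 135, 255) diff>40: 0
top 0 knob 191.42857142857142 236.16666666666666 84
top 20 knob 191.36904761904762 236.26190476190476 84
the job is handed in; nothing more can be done
None
```

The job is done and handed in at about 28 s. I swung the clamp handle back to its open stop (about 1.35 rad by camera) and slid the lid home. Then I swept the handle up from the front with closed fingers until the clamp was shut again.

**What the last checks showed**
- **Clamp:** the knob is back within 0.1 px of its starting shut position in both cameras, and it stayed there after the fingers backed off. The last push stopped with about 38 N on it, which fits the shut stop.
- **Lid:** the last pushes moved it no further while the force climbed to about 5 N. The gap at the end stop is gone in the side picture.
- **Tin, tumbler and hairbrush:** nothing changed in the top view. In the side view 38 pixels changed in the tin and tumbler region. I took these as the change at the lid end and did not check further. The hairbrush region showed no change.
- **Robot:** the gripper is clear of everything, with contact force near zero.

**What went wrong on the way**
- Two early pulls on the knob slipped off. One was at a joint limit and one was simply a lost grip. A third, tighter grip opened the handle to about 1.06 rad.
- A final press with the fingertips took the handle to the open stop. It reached about 67 N at the wrist, below the 120 N limit.

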